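# Pack the sample carrier for the vet's lab

## Robot

A 7-joint arm with a two-finger parallel gripper is mounted at the origin on the work surface. World frame = base frame: x ahead of the robot, y to its left, z up, the work surface at z = 0. Lengths are in m, angles in degrees, forces in N, time in s.
With the tool pointing down it reaches from about 0.425 to 0.875 m from the base axis. Payload 4.7 kg.
Tool frame: the origin (TCP) lies at the very end of the fingers, on their centre line; the grasp point (between the pads) lies env.grip_point_offset behind it (env.grip_point_offset is the distance from the TCP to the grasp point, in m); z points along the fingers, y is the direction in which the jaws open and shut (so a half turn about z gives the same grasp; the last joint's range is limited). The gripper opens to 87 mm and grips with 3 to 60 N. Pads are 19 mm wide; open, the fingers measure 117 mm over their backs; the gripper's body (75 mm by 190 mm) begins 51 mm behind the grasp point.
Start: joints at [-71.843, 18.392, -4.016, 83.108, 1.295, 78.541, -3.26], TCP at [0.194, 0.62, 0.223] pointing down, gripper open.
Joint ranges: [-163.93, 163.93], [-17.29, 119.83], [-79.2, 71.16], [3.27, 140.29], [-89.18, 269.18], [5.43, 117.66], [-154.24, 154.24]. Speed limits (degrees/s): [147.25, 147.25, 180, 180, 180, 180, 180].

## Interface

Orientations are given as [roll, pitch, yaw] about the fixed x, y, z axes, in that order (R = Rz(yaw) Ry(pitch) Rx(roll)).
In Python, from cell import env gives the robot as it stands.
- The arm moves only by the tool send_rows, never from a script. Its argument "plan" is a list of rows, each a list of 7 numbers: the finger opening in mm, from 0 to 87, then the shift along the tool's x, y, z in mm, then the turn, a rotation vector about the tool's x, y, z in rad. A call has 1 to 12 rows; each row shifts and turns the commanded pose from where the row before left it, along the tool's axes as they then stand; what a row does not reach is not made up. A row lasts 1/10 s, in which the tool goes at most 50 mm and 8.59 degrees, less where a joint would pass 70% of its speed; a pose out of reach is approached as far as the arm can. A call is refused whole if a number of a shift passes 50 or a number of a turn 0.15, either way. A call with a gripper value outside its range is refused whole. The fingers move at their own pace and stop on an object; "grip_force" is the grip in N (left out, the last holds). Time passes only in rows, so rows that do not move let the fingers close. It gives the time, the measured TCP pose, the force and the opening at its end, in the units of the state.
- env.get_obs(): the state, without advancing time (a new reading comes with each control period).
- env.read_camera(name): name is "scene" or "top" or "wrist"; returns the picture (420x560x3 uint8, red, green, blue); there is no depth.
- env.get_calibration(name): a dict with "fx", "fy", "cx", "cy" (pixels), "extrinsics" (4x4, takes a point from camera to world coordinates). Camera axes: x right, y down, z forward; pixel columns grow to the right and rows downward; lengths in m; the calibration is good to about 2 mm. A picture is of the moment at which its call begins: read the wrist's pose just before it. get_calibration takes no time and is no camera call; for the wrist camera it gives the pose at the moment of the call.
- env.sign_off(): hands the job in, once; it reports no verdict.
Trained networks look in the newest picture that a camera, given by its name, has taken for a name from the list of things; names that differ only in an ending like _2 or _b are one class to them, and where a whole thing is asked for, a point or a joint stands for the part that bears it (a point fixed in the world has none). Each returns a list of dicts, best first, with "confidence" (0 to 1); they miss things now and then, are a little off and sometimes report something else, mostly with a low value. They report only what shows in the picture. A call takes as long as a camera call. They do not tell look-alikes from the thing itself.
- env.regions_of(camera, query): "region" (420x560 bool, what is visible of it) and "rect" ([left, top, right, bottom] in pixels, round what is visible of it).
The state is a dict: "time_s": time; "qpos": joint angles; "joint_velocities": joint speeds; "effort": joint torques, N m; "tool_pos": TCP position; "tool_rot": TCP orientation; "force": force on the tool from outside, world axes, zero at the start; "wrist_torque": the same for the moment, N m; "grip_width": finger opening in m.
Only numpy, scipy, OpenCV 4.12 (cv2) and the standard library are available. Lean on these libraries where they do the work, as an engineer would, in place of code of your own. Each camera call takes 0.05 s, during which the arm holds its last target. There are 200 camera calls.

## Task

Pack the sample carrier for the lab: push the cap of every sample pot fully home, stand each pot upright in a bay of its own in the carrier, and lay the blue freezer block in the cradle at the carrier's end, first raising the half-lowered yellow clamp out of the way and afterwards pressing it fully shut so that the block is driven home. The caps must be right down and the clamp must stay shut when you finish; leave the mug, padlock, torch and scoop where they are.

Things in the scene. Friction and masses are not known exactly. Their poses are not given: they have to be found in the camera images.
- carrier: White carrier fixed to the counter, base 84 x 480 x 4 mm. Origin: centre of its underside; y along its length to the cradle end, x across, z up. Row of four bays, each 62 mm square inside, floor at 4 mm height, walls 4 mm thick and up to 16 mm high. At the +y end a grey cradle, inside 56 (x) by 106 mm (y), walls 6 mm thick, up to 40 mm high.
- bay1 (a point): Centre of the floor of bay 1 (4 mm above the counter); axes as the carrier's. Neighbouring bays are 66 mm apart.
- bay2 (a point): Centre of the floor of bay 2 (4 mm above the counter); axes as the carrier's. Neighbouring bays are 66 mm apart.
- bay3 (a point): Centre of the floor of bay 3 (4 mm above the counter); axes as the carrier's. Neighbouring bays are 66 mm apart.
- bay4 (a point): Centre of the floor of bay 4 (4 mm above the counter); axes as the carrier's. Neighbouring bays are 66 mm apart.
- cradle (a point): Top centre of the orange sprung platform in the cradle when up, 30 mm above the counter; axes as the carrier's. The cold block lies on it with its long (x) axis along the carrier's y, either way round. The spring holds the block at the top; it goes home about 12 mm lower (4 to 8 N) when the clamp is fully closed.
- clamp_hinge (a point): Middle of the clamp's hinge pin, 66 mm above the counter and 72 mm beyond the cradle centre along the carrier's +y; the hinge axis runs along the carrier's x. Two dark posts, up to 78 mm high, hold it.
- clamp_tip (a point): Middle of the red cross bar (70 mm along the carrier's x, 16 mm thick) at the free end of the yellow clamp arm, on the arm's outer (when closed, upper) side, 142 mm from the hinge. The arm is 36 mm wide, 12 mm thick, its mid plane through the hinge axis; a black 40 mm square pad below it, 52 to 92 mm from the hinge, reaches 18 mm below the mid plane.
- clamp (a joint): Angle of the clamp arm, rad: 0 = fully closed, arm level over the cradle, pointing to the carrier's -y; 1.57 = upright; opens to 1.9. The hinge is stiff (0.7 N m) and stays where left: about 6 N at the free end swings it, 8 to 11 N there presses it shut on the block. Starts half lowered, 0.7 to 1.0, in the way of loading.
- pot1: White round sample pot, 52 mm diameter, body 52 mm tall, about 0.1 kg; origin at the centre of its underside, z up its axis. In its top sits a blue cap, a disc 44 mm in diameter and 8 mm thick, with a red skirt that shows while the cap stands proud. May be absent.
- cap1 (a joint): How far the cap of pot1 has been pushed in, m: at 0 the cap's top is 67 mm above the pot's underside; at 0.007 it is fully home, top 60 mm above the underside. It stays where it is pushed; about 5 N moves it; pushing beyond home meets a hard stop.
- pot2: White round sample pot, 52 mm diameter, body 52 mm tall, about 0.1 kg; origin at the centre of its underside, z up its axis. In its top sits a blue cap, a disc 44 mm in diameter and 8 mm thick, with a red skirt that shows while the cap stands proud. May be absent.
- cap2 (a joint): How far the cap of pot2 has been pushed in, m: at 0 the cap's top is 67 mm above the pot's underside; at 0.007 it is fully home, top 60 mm above the underside. It stays where it is pushed; about 5 N moves it; pushing beyond home meets a hard stop.
- pot3: White round sample pot, 52 mm diameter, body 52 mm tall, about 0.1 kg; origin at the centre of its underside, z up its axis. In its top sits a blue cap, a disc 44 mm in diameter and 8 mm thick, with a red skirt that shows while the cap stands proud. May be absent.
- cap3 (a joint): How far the cap of pot3 has been pushed in, m: at 0 the cap's top is 67 mm above the pot's underside; at 0.007 it is fully home, top 60 mm above the underside. It stays where it is pushed; about 5 N moves it; pushing beyond home meets a hard stop.
- pot4: White round sample pot, 52 mm diameter, body 52 mm tall, about 0.1 kg; origin at the centre of its underside, z up its axis. In its top sits a blue cap, a disc 44 mm in diameter and 8 mm thick, with a red skirt that shows while the cap stands proud. May be absent.
- cap4 (a joint): How far the cap of pot4 has been pushed in, m: at 0 the cap's top is 67 mm above the pot's underside; at 0.007 it is fully home, top 60 mm above the underside. It stays where it is pushed; about 5 N moves it; pushing beyond home meets a hard stop.
- block: Blue freezer block (cold pack), 100 x 50 x 30 mm (x, y, z), about 0.22 kg, with a white label patch on top; origin at the centre of its underside, x along its length.
- mug: White ceramic mug, 80 mm across, 90 mm high; a bystander. Origin at the centre of its underside.
- padlock: Steel padlock lying flat, 50 mm wide and 22 mm thick; a bystander.
- torch: Black torch lying down, 150 mm long, 38 mm thick; a bystander.
- scoop: Green plastic feed scoop, 220 mm long, 55 mm high; a bystander.
Things that resemble listed ones, but are neither listed nor needed, are in the scene too. Several things look just like the block: the one meant starts farthest to the robot's left. Leave any brown look-alike of the pot1 alone.

How it is judged:
By the outcome, as a careful person would: the job done as asked, in the order asked, and still so for the second after the job is handed in, with the robot touching nothing.
Of pot1, pot2, pot3, pot4 only 2 to 4 are there at a start; the rules pass over those that are not, and their reading is None.
At some moment in a run one of pot1, pot2, pot3, pot4, block may be knocked a few centimetres aside while the robot is not near it.
It also fails if it takes over 210 s, if anything falls off the work surface, if the arm or the gripper's body presses on something with over 40 N, if the wrist force passes 120 N, or if a joint passes its speed limit or range.

## Working session

There is one attempt and no reset: what is moved stays moved. The work goes in short steps, Python scripts to look and compute and a tool call to move; the robot and the scene stay as the last step left them, time stands still between calls to the robot, and variables do not carry over. Pictures are saved under pics/ and viewed, about 12 in all and at most 16, crops included, and the job is handed in when it is done.

Besides the shell and the picture viewer there is one more tool, called as a command line: name --pt "numbers of a row" for each row, then --argument value for the rest. send_rows: Moves the arm, as the interface text tells. Its arguments: {"type":"object","properties":{"plan":{"type":"array"},"grip_force":{"type":"number"}},"required":["plan"]}

```bash
ls; mkdir -p pics
cat > h.py <<'E'
import numpy as np, cv2
from cell import env
def snap(cam,name=None):
    im=env.read_camera(cam); cal=env.get_calibration(cam)
    if name: cv2.imwrite('pics/'+name+'.png',cv2.cvtColor(im,cv2.COLOR_RGB2BGR))
    return im,cal
def proj(cal,p):
    T=np.linalg.inv(np.array(cal['extrinsics'])); q=T[:3,:3]@np.array(p,float)+T[:3,3]
    return np.array([cal['fx']*q[0]/q[2]+cal['cx'],cal['fy']*q[1]/q[2]+cal['cy']])
def back(cal,u,v,z):
    T=np.array(cal['extrinsics']); d=T[:3,:3]@np.array([(u-cal['cx'])/cal['fx'],(v-cal['cy'])/cal['fy'],1])
    o=T[:3,3]; return (o+d*(z-o[2])/d[2])
E
python3 - <<'E'
from h import *
np.set_printoptions(precision=3,suppress=True)
for c in ['scene','top']:
    im,cal=snap(c,c+'0'); print(c,cal['fx'],np.array(cal['extrinsics']))
    for q in ['pot1','block','carrier','clamp','clamp_tip','mug','padlock','torch','scoop']:
        for r in env.regions_of(c,q):
            m=r['region']; ys,xs=np.nonzero(m)
            print(q,round(r['confidence'],2),r['rect'],[round(xs.mean()),round(ys.mean())],back(cal,xs.mean(),ys.mean(),.06 if q=='pot1' else .03)[:2])
print(env.get_obs(),env.grip_point_offset)
E
```

```text
pics
scene 536.7822105048691 [[-0.76   0.454 -0.466  1.347]
 [ 0.65   0.543 -0.532  0.884]
 [ 0.011 -0.707 -0.707  1.311]
 [ 0.     0.     0.     1.   ]]
pot1 0.91 [329.6, 226.1, 349.4, 249.2] [338, 237] [0.446 0.18 ]
pot1 0.9 [302.8, 202.6, 320.6, 229.0] [310, 215] [0.446 0.056]
pot1 0.63 [360.2, 217.0, 375.3, 239.5] [366, 228] [0.352 0.212]
pot1 0.62 [274.4, 182.1, 292.6, 203.7] [283, 195] [ 0.455 -0.071]
pot1 0.59 [247.5, 160.9, 262.1, 183.9] [255, 171] [ 0.448 -0.226]
pot1 0.44 [278.1, 182.8, 288.1, 193.0] [282, 189] [ 0.435 -0.094]
block 0.74 [194.6, 134.7, 217.2, 159.4] [204, 146] [ 0.483 -0.489]
carrier 0.56 [215.4, 199.4, 329.2, 301.1] [277, 249] [0.608 0.076]
clamp 0.61 [284.2, 219.9, 315.1, 274.6] [302, 248] [0.546 0.124]
clamp 0.51 [205.5, 156.8, 228.4, 179.8] [216, 168] [ 0.525 -0.352]
clamp_tip 0.97 [284.0, 223.0, 315.1, 273.9] [302, 248] [0.548 0.126]
mug 0.62 [376.9, 264.7, 418.8, 303.2] [395, 284] [0.43  0.405]
mug 0.25 [282.5, 222.8, 316.4, 275.0] [302, 248] [0.546 0.123]
padlock 0.77 [233.8, 270.6, 253.1, 292.4] [242, 280] [0.767 0.101]
padlock 0.74 [285.2, 223.8, 3
[... 1679 characters left out ...]
139] [ 0.724 -0.157]
torch 0.4 [173.9, 164.0, 339.3, 198.6] [256, 184] [0.598 0.03 ]
scoop 0.79 [108.5, 131.5, 151.3, 208.6] [127, 161] [0.669 0.393]
scoop 0.35 [101.0, 227.7, 138.0, 268.9] [117, 244] [0.435 0.42 ]
{'time_s': 1.0, 'qpos': array([-71.842,  18.393,  -4.017,  83.109,   1.293,  78.542,  -3.261]), 'joint_velocities': array([-0.037,  0.009, -0.004, -0.038, -0.009,  0.067,  0.037]), 'effort': array([  0.   , -49.111,  -0.403, -31.278,  -0.064,   0.034,  -0.   ]), 'tool_pos': array([0.194, 0.62 , 0.223]), 'tool_rot': array([180.   ,   0.001, 162.651]), 'force': array([-0.442,  0.689, -0.271]), 'wrist_torque': array([-0.027, -0.047,  0.021]), 'grip_width': 0.08680207448271894} 0.0187
```

Run:
```python
import cv2
a=cv2.imread('pics/top0.png')[90:330,60:500]; cv2.imwrite('pics/a.png',cv2.resize(a,None,fx=1.8,fy=1.8,interpolation=2))
a=cv2.imread('pics/scene0.png')[110:370,160:440]; cv2.imwrite('pics/b.png',cv2.resize(a,None,fx=2.3,fy=2.3,interpolation=2))
```

```text
(no output)
```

View pics/a.png

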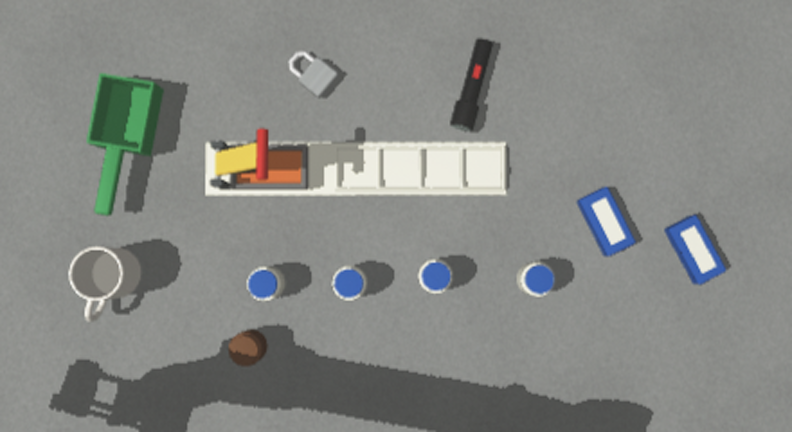

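View pics/b.png

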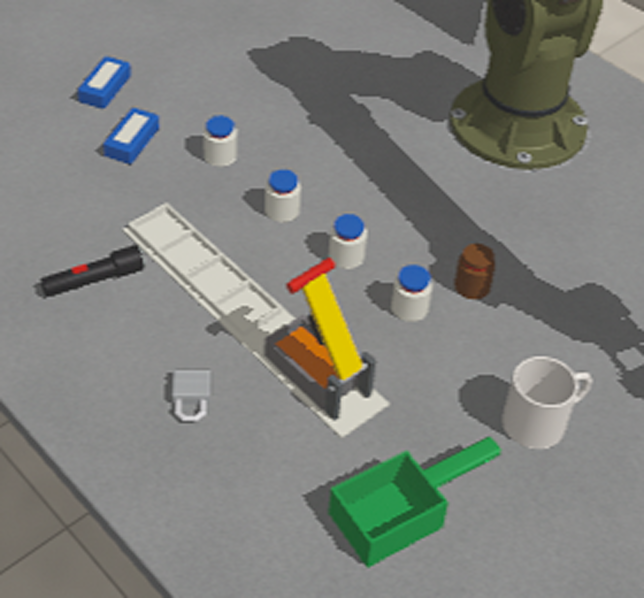

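The top view shows four white pots with blue caps, at pixels (207,247), (253,247), (302,243) and (358,245). A brown decoy is at (197,283). The two blocks are at (396,213) and (445,228). The robot's left is image left, so the block I want is (396,213). The clamp is half lowered at (196,178). I'll go over the carrier for a close look.

send_rows --pt "0 0 0 -20 0 0 0.141" --pt "0 0 0 -20 0 0 0.141" --pt "0 0 0 -20 0 0 0.141" --pt "0 0 0 -20 0 0 0.141" --pt "0 0 0 -20 0 0 0.141" --pt "0 0 0 -20 0 0 0.141" --pt "0 0 0 -20 0 0 0.141" --pt "0 0 0 -20 0 0 0.141" --pt "0 0 0 0 0 0 0.14" --pt "0 -40 25 0 0 0 0" --pt "0 -50 30 0 0 0 0" --pt "0 -50 30 0 0 0 0"

```text
time_s: 2.2
tool_pos: [0.2709, 0.4933, 0.3823]
tool_rot: [180.0, 0.0, 90.1]
force: [0.9, 0.7, 0.1]
grip_width: 0.0027
```

send_rows --pt "0 -50 30 0 0 0 0" --pt "0 -50 30 0 0 0 0" --pt "0 -50 30 0 0 0 0" --pt "0 -50 30 0 0 0 0" --pt "0 -50 30 0 0 0 0" --pt "0 -50 30 0 0 0 0" --pt "0 -50 20 0 0 0 0" --pt "0 -40 0 0 0 0 0" --pt "0 0 0 0 0 0 0" --pt "0 0 0 0 0 0 0" --pt "0 0 0 0 0 0 0"

```text
time_s: 3.3
tool_pos: [0.4428, 0.1525, 0.3826]
tool_rot: [180.0, -0.0, 90.1]
force: [-0.0, 0.9, 0.2]
grip_width: 0.0004
```

Run:
```python
from h import *
np.set_printoptions(precision=4,suppress=True)
im,cal=snap('wrist','w1'); print(np.array(cal['extrinsics']),cal['fx'],cal['cx'],cal['cy'])
o=env.get_obs(); print(o['time_s'],o['tool_pos'],o['tool_rot'],o['qpos'],o['force'])
for r in env.regions_of('wrist','pot1'):
    ys,xs=np.nonzero(r['region']); print(r['confidence'],r['rect'],back(cal,xs.mean(),ys.mean(),.05)[:2])
```

```text
[[ 1.      0.0031 -0.0006  0.4423]
 [ 0.0028 -0.9588 -0.2841  0.2326]
 [-0.0015  0.2841 -0.9588  0.5454]
 [ 0.      0.      0.      1.    ]] 339.8413791024837 278.11281119097293 205.29914514895185
3.35 [0.4427 0.1527 0.3824] [-179.9922   -0.0008   90.1687] [-53.1548  -7.4253  27.5934  92.2914   3.4374  94.2962 -25.3329] [0.089  0.0463 0.8163]
0.95 [246.3, 210.2, 284.8, 247.8] [0.4226 0.0489]
0.84 [181.0, 112.5, 221.5, 149.4] [0.3287 0.198 ]
0.74 [247.3, 129.8, 285.9, 167.9] [0.4237 0.1701]
```

View pics/w1.png

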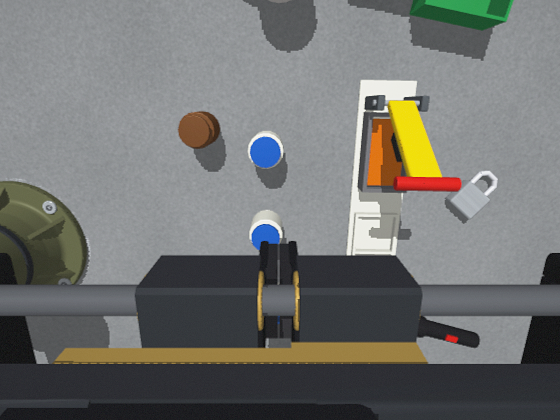

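```bash
cat >> h.py <<'E'
def blue(im):
    h=cv2.cvtColor(im,cv2.COLOR_RGB2HSV); return cv2.inRange(h,(100,120,60),(125,255,255))
def caps(im,cal,z=.067):
    n,l,s,c=cv2.connectedComponentsWithStats(blue(im)); return [(back(cal,*c[i],z)[:2].round(4),s[i][:5].tolist()) for i in range(1,n) if s[i][4]>60]
E
python3 - <<'E'
from h import *
np.set_printoptions(precision=4,suppress=True)
im=cv2.cvtColor(cv2.imread('pics/w1.png'),cv2.COLOR_BGR2RGB); cal=env.get_calibration('wrist')
print(caps(im,cal))
for p in [(361,81),(417,81),(347,255)]: print(back(cal,*p,.004))
it=cv2.cvtColor(cv2.imread('pics/top0.png'),cv2.COLOR_BGR2RGB); ct=env.get_calibration('top'); print('top',caps(it,ct))
for p in [(173.9,168.9),(341.7,168.9),(341.7,198.3),(173.9,198.3)]: print(back(ct,*p,.01))
w=cv2.resize(cv2.cvtColor(im[70:260,330:480],cv2.COLOR_RGB2BGR),None,fx=4,fy=3.1*4/4,interpolation=2)
w=cv2.resize(cv2.cvtColor(im[70:260,330:480],cv2.COLOR_RGB2BGR),None,fx=3.1,fy=3.1,interpolation=2); 
t=cv2.resize(cv2.cvtColor(it[150:210,165:350],cv2.COLOR_RGB2BGR),None,fx=4,fy=4,interpolation=2); t=cv2.rotate(t,cv2.ROTATE_90_CLOCKWISE)
H=590; c=np.zeros((600,780,3),np.uint8); c[:w.shape[0],:w.shape[1]]=w; t=cv2.resize(t,None,fx=.8,fy=.8); c[:t.shape[0],500:500+t.shape[1]]=t; cv2.imwrite('pics/c.png',c)
E
```

```text
[(array([0.4232, 0.1688]), [250, 137, 30, 31, 730]), (array([0.4218, 0.0435]), [252, 224, 28, 26, 476])]
[0.5656 0.2666 0.004 ]
[0.6494 0.2669 0.004 ]
[ 0.5618 -0.0176  0.004 ]
top [(array([ 0.5081, -0.3504]), [381, 194, 32, 38, 397]), (array([ 0.4642, -0.4823]), [430, 210, 33, 38, 428]), (array([ 0.4308, -0.0942]), [295, 236, 15, 15, 176]), (array([ 0.4239, -0.2494]), [352, 238, 15, 15, 177]), (array([0.4233, 0.1666]), [199, 240, 15, 15, 177]), (array([0.4223, 0.0375]), [246, 240, 15, 15, 175])]
[0.6467 0.2661 0.01  ]
[ 0.6393 -0.2144  0.01  ]
[ 0.5549 -0.2124  0.01  ]
[0.5622 0.2661 0.01  ]
```

View pics/c.png

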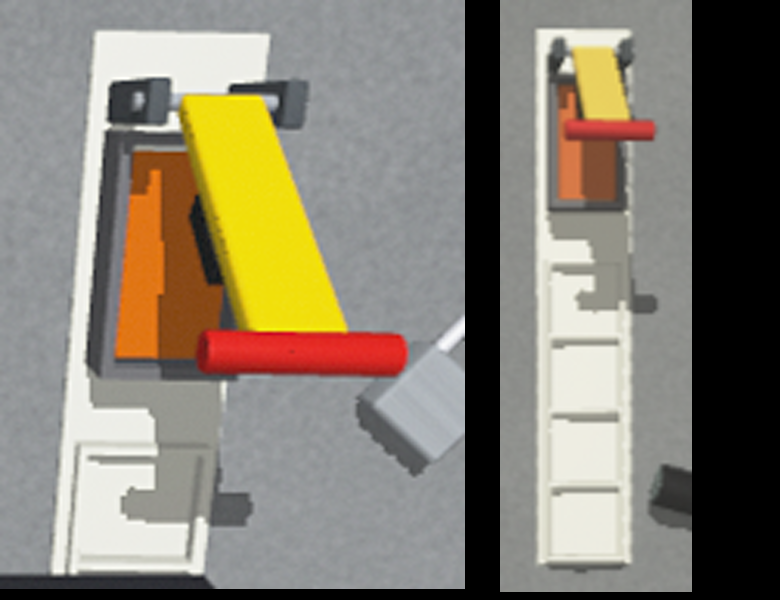

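The carrier's +y runs along world +y with a yaw of about -0.8°. Bay 1 is at the -y end and the cradle is at the +y end. I'll start with the pot at (0.423, 0.168) and press its cap with closed fingers.

send_rows --pt "0 15 -19 10 0 0 0" --pt "0 0 0 40 0 0 0" --pt "0 0 0 40 0 0 0" --pt "0 0 0 40 0 0 0" --pt "0 0 0 40 0 0 0" --pt "0 0 0 40 0 0 0" --pt "0 0 0 40 0 0 0" --pt "0 0 0 30 0 0 0" --pt "0 0 0 20 0 0 0" --pt "0 0 0 0 0 0 0" --pt "0 0 0 0 0 0 0"

```text
time_s: 4.5
tool_pos: [0.4242, 0.1667, 0.0828]
tool_rot: [-180.0, 0.0, 90.1]
force: [0.5, -0.2, 0.2]
grip_width: 0.0002
```

send_rows --pt "0 0 0 12 0 0 0" --pt "0 0 0 4 0 0 0" --pt "0 0 0 2 0 0 0" --pt "0 0 0 2 0 0 0" --pt "0 0 0 2 0 0 0" --pt "0 0 0 2 0 0 0" --pt "0 0 0 0 0 0 0"

```text
time_s: 5.2
tool_pos: [0.4247, 0.1666, 0.0603]
tool_rot: [180.0, -0.1, 90.0]
force: [-4.6, -1.0, 12.9]
grip_width: 0.0006
```

send_rows --pt "0 0 0 1 0 0 0" --pt "0 0 0 0 0 0 0" --pt "0 0 0 -25 0 0 0" --pt "87 0 0 0 0 0 0" --pt "87 0 0 0 0 0 0" --pt "87 0 0 0 0 0 0" --pt "87 0 0 0 0 0 0" --pt "87 0 0 0 0 0 0"

```text
time_s: 6.0
tool_pos: [0.4238, 0.1657, 0.0819]
tool_rot: [-179.9, 0.0, 90.0]
force: [0.8, 0.1, -0.3]
grip_width: 0.0327
```

send_rows --pt "87 1 0 0 0 0 0" --pt "87 1 0 0 0 0 0" --pt "87 0 0 0 0 0 0" --pt "87 0 0 0 0 0 0" --pt "87 0 0 0 0 0 0" --pt "87 0 0 0 0 0 0" --pt "87 0 0 20 0 0 0" --pt "87 0 0 20 0 0 0" --pt "87 0 0 20 0 0 0" --pt "87 0 0 0 0 0 0" --pt "45 0 0 0 0 0 0" --pt "45 0 0 0 0 0 0" --grip_force 20

```text
time_s: 7.2
tool_pos: [0.4251, 0.1685, 0.0236]
tool_rot: [179.9, -0.1, 90.0]
force: [0.7, -0.5, 0.8]
grip_width: 0.0777
```

send_rows --pt "40 0 0 0 0 0 0" --pt "40 0 0 0 0 0 0" --pt "40 0 0 0 0 0 0" --pt "40 0 0 0 0 0 0" --pt "40 0 0 0 0 0 0" --pt "40 0 0 0 0 0 0" --pt "40 0 0 -40 0 0 0" --pt "40 0 0 -40 0 0 0" --pt "40 0 0 -40 0 0 0" --pt "40 0 0 -40 0 0 0" --pt "40 0 0 0 0 0 0"

```text
time_s: 8.3
tool_pos: [0.4274, 0.1696, 0.1877]
tool_rot: [179.5, -0.3, 90.0]
force: [0.3, 0.7, -1.1]
grip_width: 0.0514
```

Run:
```python
from h import *
np.set_printoptions(precision=4,suppress=True)
im,cal=snap('scene','s1');o=env.get_obs(); print(o['time_s'],o['tool_pos'],o['force'],o['grip_width'])
u=proj(cal,o['tool_pos']); x,y=int(u[0]),int(u[1])
c=im[max(0,y-90):y+60,max(0,x-100):x+100]; cv2.imwrite('pics/d.png',cv2.resize(cv2.cvtColor(c,cv2.COLOR_RGB2BGR),None,fx=3.5,fy=3.5,interpolation=2))
```

```text
8.35 [0.4258 0.1689 0.1849] [-0.7455 -0.2431 -1.6144] 0.05143776765215803
```

View pics/d.png

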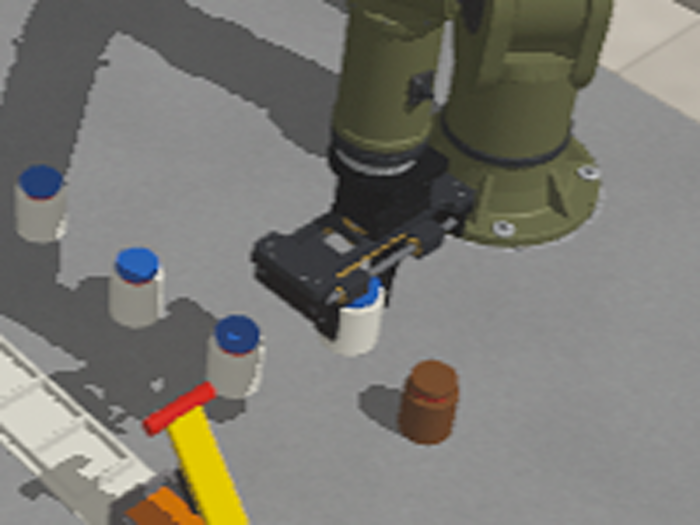

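send_rows --pt "40 -35 18 0 0 0 0" --pt "40 -35 18 0 0 0 0" --pt "40 -35 18 0 0 0 0" --pt "40 -35 18 0 0 0 0" --pt "40 -35 18 0 0 0 0" --pt "40 -35 18 0 0 0 0" --pt "40 -35 18 0 0 0 0" --pt "40 -35 18 0 0 0 0" --pt "40 -35 18 0 0 0 0" --pt "40 -32 14 0 0 0 0" --pt "40 0 0 0 0 0 0" --pt "40 0 0 0 0 0 0"

```text
time_s: 9.55
tool_pos: [0.5989, -0.1799, 0.1803]
tool_rot: [-179.8, 0.0, 89.8]
force: [0.4, 1.1, -0.4]
grip_width: 0.0513
```

Run:
```python
from h import *
np.set_printoptions(precision=4,suppress=True)
im,cal=snap('wrist','w2');o=env.get_obs(); print(o['time_s'],o['tool_pos'],o['tool_rot'],o['force'],o['grip_width'])
print(caps(im,cal))
C=np.array([.604,.0267]);u=np.array([.0137,1]);v=np.array([1,-.0137])
P=lambda x,y,z: proj(cal,[*(C+x/1000*v+y/1000*u),z])
b=cv2.cvtColor(im,cv2.COLOR_RGB2BGR)
def poly(ps,c): cv2.polylines(b,[np.int32(np.round(np.array(ps)*8))],True,c,1,cv2.LINE_AA,3)
poly([P(x,y,.004) for x,y in[(-42,-240),(42,-240),(42,240),(-42,240)]],(0,0,255))
for k in range(4):
    yc=-205+66*k; poly([P(a*31,yc+c*31,.016) for a,c in[(-1,-1),(1,-1),(1,1),(-1,1)]],(0,200,0))
poly([P(a*34,138+c*59,.04) for a,c in[(-1,-1),(1,-1),(1,1),(-1,1)]],(255,0,255))
poly([P(-28,210,.066),P(28,210,.066)],(255,255,0))
cv2.imwrite('pics/e.png',cv2.resize(b[0:300,150:420],None,fx=2,fy=2,interpolation=2))
```

```text
9.6 [ 0.5992 -0.1783  0.1807] [-179.8216   -0.0458   89.9766] [-0.7608  1.3207 -1.8852] 0.05148140451575113
[(array([ 0.4328, -0.0916]), [36, 67, 60, 58, 2700]), (array([ 0.5979, -0.2404]), [230, 248, 96, 37, 2627]), (array([ 0.5853, -0.303 ]), [200, 316, 126, 32, 2741])]
```

View pics/e.png

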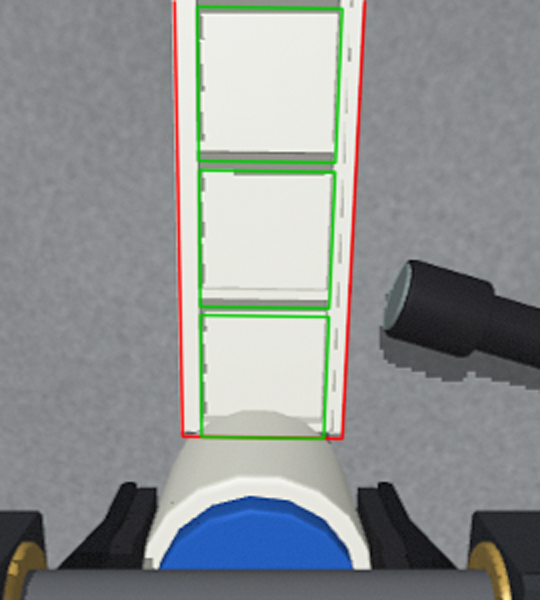

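```bash
python3 - <<'E'
from h import *
np.set_printoptions(precision=4,suppress=True)
cal=env.get_calibration('wrist'); im=cv2.imread('pics/w2.png')
for c in (275,300):
  g=im[:215,c].mean(1); g2=im[:215,c-6:c+7].mean((1,2)); 
  for r in range(1,214):
    if abs(g2[r+1]-g2[r-1])>8: print(c,r,round(g2[r-1]),round(g2[r+1]),back(cal,c,r,.016)[1].round(4)-.0267,back(cal,c,r,.004)[1].round(4)-.0267)
E
python3 - <<'E'
import sys; sys.path.insert(0,'.')
from h import *
cal=dict(fx=339.84,fy=339.84,cx=278.11,cy=205.3,extrinsics=[[1,.0031,-.0006,.4423],[.0028,-.9588,-.2841,.2326],[-.0015,.2841,-.9588,.5454],[0,0,0,1]])
f=lambda a,b:(330+a/3.1,70+b/3.1)
print('bay4 top wall outer',back(cal,*f(140,443),.016)[1]-.0267)
print('bay4 low inner',back(cal,*f(130,555),.016)[1]-.0267)
print('cradle -y outer top',back(cal,*f(100,362),.04)-[0,.0267,0],'base',back(cal,*f(100,378),.004)[1]-.0267,'inner -y top',back(cal,*f(150,357),.04)[1]-.0267)
print('pin',back(cal,*f(175,101),.066)-[0,.0267,0],'cradle topleft',back(cal,*f(108,130),.04)-[0,.0267,0])
print('post outer edges', back(cal,*f(110,80),.078), back(cal,*f(307,80),.078))
E
```

```text
275 5 142 170 -0.0432 -0.0402
275 6 139 242 -0.044 -0.041
275 7 170 237 -0.044800000000000006 -0.041800000000000004
275 74 234 204 -0.0985 -0.0976
275 75 233 116 -0.0994 -0.0984
275 76 204 144 -0.1002 -0.0993
275 77 116 144 -0.1011 -0.1002
275 86 143 168 -0.10880000000000001 -0.1082
275 87 140 238 -0.1096 -0.1091
275 88 168 233 -0.1105 -0.11
275 143 231 194 -0.1601 -0.1614
275 145 194 230 -0.162 -0.1634
275 148 230 187 -0.1649 -0.1663
275 149 228 137 -0.1658 -0.1673
275 150 187 141 -0.1668 -0.1683
275 154 142 166 -0.1706 -0.1723
275 155 139 236 -0.1716 -0.1733
275 156 166 231 -0.17250000000000001 -0.1743
275 204 229 201 -0.2207 -0.2242
275 205 226 189 -0.2218 -0.2253
275 206 201 190 -0.2228 -0.2264
300 5 142 170 -0.043300000000000005 -0.0403
300 6 139 241 -0.044 -0.0411
300 7 170 236 -0.044800000000000006 -0.041800000000000004
300 75 235 118 -0.0994 -0.0985
300 76 230 138 -0.1003 -0.0993
300 77 118 144 -0.1011 -0.1002
300 86 143 168 -0.10880000000000001 -0.1082
300 87 140 238 -0.1096 -0.1091
300 88 168 232 -0.1105 -0.11
300 143 230 202 -0.1601 -0.1614
300 144 228 212 -0.1611 -0.1624
300 145 202 230 -0.162 -0.1634
300 146 212 230 -0.163 -0.1644
300 148 230 218 -0.1649 -0.1663
300 149 230 135 -0.1658 -0.1673
300 150 218 141 -0.1668 -0.1683
300 154 142 166 -0.1706 -0.1723
300 155 138 236 -0.1716 -0.1733
300 156 166 231 -0.17250000000000001 -0.1743
300 207 228 202 -0.2239 -0.2275
300 208 226 185 -0.2249 -0.2286
300 209 202 184 -0.226 -0.22970000000000002
300 213 189 178 -0.2302 -0.2341
bay4 top wall outer 0.03658508164620994
bay4 low inner -0.02746168039808869
cradle -y outer top [0.57029749 0.0860449  0.04      ] base 0.06881197777304793 inner -y top 0.08864421828641066
pin [0.58782629 0.20892626 0.066     ] cradle topleft [0.565943   0.19616775 0.04      ]
post outer edges [0.55595789 0.24395985 0.078     ] [0.6390878  0.24418967 0.078     ]
```

The bays turn out to be centred at -198, -132, -66 and 0 mm along the carrier. I'll shift 7 mm in +y and lower into bay 1.

send_rows --pt "40 7 2 0 0 0 0" --pt "40 0 0 35 0 0 0" --pt "40 0 0 35 0 0 0" --pt "40 0 0 35 0 0 0" --pt "40 0 0 20 0 0 0" --pt "40 0 0 10 0 0 0" --pt "40 0 0 0 0 0 0" --pt "40 0 0 6 0 0 0" --pt "40 0 0 5 0 0 0" --pt "40 0 0 4 0 0 0" --pt "40 0 0 2 0 0 0" --pt "40 0 0 0 0 0 0"

```text
time_s: 10.8
tool_pos: [0.6022, -0.172, 0.0305]
tool_rot: [-180.0, -0.0, 90.0]
force: [0.0, 0.3, -0.6]
grip_width: 0.0513
```

send_rows --pt "40 0 0 2 0 0 0" --pt "40 0 0 1.5 0 0 0" --pt "65 0 0 0 0 0 0" --pt "65 0 0 0 0 0 0" --pt "65 0 0 0 0 0 0" --pt "65 0 0 0 0 0 0" --pt "65 0 0 -20 0 0 0" --pt "0 0 0 -40 0 0 0" --pt "0 0 0 -40 0 0 0" --pt "0 0 0 -40 0 0 0" --pt "0 -5 -40 0 0 0 0" --pt "0 -5 -40 0 0 0 0"

```text
time_s: 12.0
tool_pos: [0.5227, -0.1827, 0.1685]
tool_rot: [179.8, 0.1, 90.1]
force: [-1.8, -0.9, 1.7]
grip_width: 0.033
```

```bash
cat >> h.py <<'E'
def look(tag):
    o=env.get_obs(); print(round(o['time_s'],2),'tcp',o['tool_pos'].round(4),'F',o['force'].round(1),'w',round(o['grip_width'],4))
    for c in ['top','scene']:
        im,cal=snap(c,c+tag)
        for r in env.regions_of(c,'pot1'):
            m=blue(im)*r['region']; ys,xs=np.nonzero(m)
            if len(xs)>25: print(c,round(r['confidence'],2),back(cal,xs.mean(),ys.mean(),.065)[:2].round(4),len(xs))
        if c=='top': print('blue',[(tuple(a),s[4]) for a,s in caps(im,cal,.065)])
E
python3 -c "
from h import *
look('2')"
```

```text
12.0 tcp [ 0.5227 -0.1827  0.1685] F [-1.8 -0.9  1.7] w 0.033
top 0.84 [ 0.4195 -0.0883] 179
top 0.78 [0.4222 0.0376] 175
top 0.52 [ 0.6022 -0.1615] 54
blue [((np.float64(0.4918), np.float64(-0.3631)), 242), ((np.float64(0.4641), np.float64(-0.4827)), 404), ((np.float64(0.4222), np.float64(0.0376)), 175), ((np.float64(0.4195), np.float64(-0.0883)), 179)]
scene 0.84 [0.4262 0.0391] 107
scene 0.79 [ 0.4241 -0.0858] 95
scene 0.71 [ 0.4302 -0.2464] 73
scene 0.67 [ 0.6072 -0.169 ] 99
```

send_rows --pt "0 -22 -33 0 0 0 0" --pt "0 -22 -33 0 0 0 0" --pt "0 -21 -32 0 0 0 0" --pt "0 0 0 30 0 0 0" --pt "0 0 0 30 0 0 0" --pt "0 0 0 24 0 0 0" --pt "0 0 0 0 0 0 0" --pt "0 0 0 0 0 0 0"

```text
time_s: 13.0
tool_pos: [0.425, -0.2474, 0.0835]
tool_rot: [-180.0, 0.1, 90.0]
force: [1.1, 0.4, 0.4]
grip_width: 0.0004
```

send_rows --pt "0 0 0 13 0 0 0" --pt "0 0 0 4 0 0 0" --pt "0 0 0 2 0 0 0" --pt "0 0 0 2 0 0 0" --pt "0 0 0 2 0 0 0" --pt "0 0 0 2 0 0 0" --pt "0 0 0 1 0 0 0" --pt "0 0 0 0 0 0 0"

```text
time_s: 13.8
tool_pos: [0.4252, -0.247, 0.0602]
tool_rot: [179.9, -0.2, 90.0]
force: [-8.0, 5.3, 29.6]
grip_width: 0.0003
```

send_rows --pt "0 0 0 -25 0 0 0" --pt "87 0 0 0 0 0 0" --pt "87 -1 0 0 0 0 0" --pt "87 0 0 0 0 0 0" --pt "87 0 0 0 0 0 0" --pt "87 0 0 0 0 0 0" --pt "87 0 0 0 0 0 0" --pt "87 0 0 0 0 0 0" --pt "87 0 0 0 0 0 0" --pt "87 0 0 0 0 0 0" --pt "87 0 0 0 0 0 0"

```text
time_s: 14.9
tool_pos: [0.4243, -0.248, 0.0821]
tool_rot: [180.0, -0.0, 90.0]
force: [-0.3, -0.4, 0.1]
grip_width: 0.0724
```

send_rows --pt "87 0 0 20 0 0 0" --pt "87 0 0 20 0 0 0" --pt "87 0 0 20 0 0 0" --pt "40 0 0 0 0 0 0" --pt "40 0 0 0 0 0 0" --pt "40 0 0 0 0 0 0" --pt "40 0 0 0 0 0 0" --pt "40 0 0 0 0 0 0" --pt "40 0 0 0 0 0 0" --pt "40 0 0 0 0 0 0" --pt "40 0 0 0 0 0 0"

```text
time_s: 16.0
tool_pos: [0.4248, -0.248, 0.0226]
tool_rot: [179.9, -0.0, 90.0]
force: [-0.9, 0.4, 5.9]
grip_width: 0.0515
```

send_rows --pt "40 0 0 -40 0 0 0" --pt "40 0 0 -40 0 0 0" --pt "40 0 0 -40 0 0 0" --pt "40 20 25 0 0 0 0" --pt "40 20 25 0 0 0 0" --pt "40 20 25 0 0 0 0" --pt "40 20 25 0 0 0 0" --pt "40 20 25 0 0 0 0" --pt "40 20 25 0 0 0 0" --pt "40 22 28 0 0 0 0" --pt "40 0 0 0 0 0 0" --pt "40 0 0 0 0 0 0"

```text
time_s: 17.2
tool_pos: [0.602, -0.1054, 0.1411]
tool_rot: [-179.9, 0.1, 90.1]
force: [-0.7, -1.0, -0.1]
grip_width: 0.0514
```

send_rows --pt "40 0 1 35 0 0 0" --pt "40 0 0 35 0 0 0" --pt "40 0 0 20 0 0 0" --pt "40 0 0 8 0 0 0" --pt "40 0 0 5 0 0 0" --pt "40 0 0 4 0 0 0" --pt "40 0 0 3 0 0 0" --pt "40 0 0 2 0 0 0" --pt "40 0 0 2 0 0 0" --pt "40 0 0 0 0 0 0"

```text
time_s: 18.2
tool_pos: [0.6033, -0.1059, 0.0281]
tool_rot: [180.0, -0.0, 90.0]
force: [-0.9, -0.5, -0.4]
grip_width: 0.0516
```

Next I'll lower the last 1 mm, release and leave. I'll pull back toward pot C, looking again before I approach it.

send_rows --pt "40 0 0 1.5 0 0 0" --pt "65 0 0 0 0 0 0" --pt "65 0 0 0 0 0 0" --pt "65 0 0 0 0 0 0" --pt "65 0 0 0 0 0 0" --pt "65 0 0 -20 0 0 0" --pt "0 0 0 -40 0 0 0" --pt "0 0 0 -40 0 0 0" --pt "0 0 -40 -20 0 0 0" --pt "0 -10 -40 0 0 0 0" --pt "0 -20 0 0 0 0 0" --pt "0 0 0 0 0 0 0"

```text
time_s: 19.4
tool_pos: [0.5222, -0.1384, 0.1473]
tool_rot: [179.9, -0.1, 89.8]
force: [0.1, 0.0, 0.9]
grip_width: 0.025
```

```bash
python3 -c "
from h import *
look('3')
im,cal=snap('wrist','w3');print('wrist',[(tuple(a),s) for a,s in caps(im,cal,.067)])"
```

```text
19.4 tcp [ 0.5222 -0.1384  0.1473] F [0.1 0.  0.9] w 0.025
top 0.62 [0.4222 0.0376] 175
top 0.6 [ 0.6017 -0.1023] 112
top 0.51 [ 0.4246 -0.0741] 28
blue [((np.float64(0.6016), np.float64(-0.1028)), 117), ((np.float64(0.5071), np.float64(-0.3512)), 390), ((np.float64(0.4635), np.float64(-0.4837)), 412), ((np.float64(0.4222), np.float64(0.0376)), 175)]
scene 0.79 [ 0.6068 -0.169 ] 101
scene 0.79 [0.4262 0.0393] 106
scene 0.73 [ 0.4241 -0.0858] 95
scene 0.53 [ 0.6088 -0.104 ] 104
wrist [((np.float64(0.4208), np.float64(-0.0863)), [103, 120, 63, 61, 2999]), ((np.float64(0.601), np.float64(-0.1058)), [356, 149, 60, 58, 2711]), ((np.float64(0.5992), np.float64(-0.1588)), [349, 231, 56, 25, 1066])]
```

send_rows --pt "0 18 -34 0 0 0 0" --pt "0 17 -33 0 0 0 0" --pt "0 17 -33 0 0 0 0" --pt "0 0 0 35 0 0 0" --pt "0 0 0 29 0 0 0" --pt "0 0 0 0 0 0 0" --pt "0 0 0 0 0 0 0"

```text
time_s: 20.35
tool_pos: [0.4235, -0.0841, 0.0829]
tool_rot: [-179.9, 0.1, 90.0]
force: [0.7, -0.7, -0.1]
grip_width: 0.0006
```

send_rows --pt "0 -2 -1 13 0 0 0" --pt "0 0 0 4 0 0 0" --pt "0 0 0 2 0 0 0" --pt "0 0 0 2 0 0 0" --pt "0 0 0 2 0 0 0" --pt "0 0 0 2 0 0 0" --pt "0 0 0 0.5 0 0 0" --pt "0 0 0 0 0 0 0"

```text
time_s: 21.15
tool_pos: [0.4238, -0.0864, 0.0602]
tool_rot: [180.0, -0.0, 90.0]
force: [-7.9, 0.1, 29.0]
grip_width: 0.0002
```

send_rows --pt "0 0 0 -25 0 0 0" --pt "87 0 0 0 0 0 0" --pt "87 0 0 0 0 0 0" --pt "87 0 0 0 0 0 0" --pt "87 0 0 0 0 0 0" --pt "87 0 0 0 0 0 0" --pt "87 0 0 0 0 0 0" --pt "87 0 0 0 0 0 0" --pt "87 0 0 0 0 0 0" --pt "87 0 0 0 0 0 0" --pt "87 0 0 0 0 0 0"

```text
time_s: 22.25
tool_pos: [0.4223, -0.086, 0.0821]
tool_rot: [180.0, -0.0, 90.0]
force: [0.2, -0.5, 0.0]
grip_width: 0.0724
```

send_rows --pt "87 0 0 20 0 0 0" --pt "87 0 0 20 0 0 0" --pt "87 0 0 20 0 0 0" --pt "40 0 0 0 0 0 0" --pt "40 0 0 0 0 0 0" --pt "40 0 0 0 0 0 0" --pt "40 0 0 0 0 0 0" --pt "40 0 0 0 0 0 0" --pt "40 0 0 0 0 0 0" --pt "40 0 0 0 0 0 0" --pt "40 0 0 0 0 0 0"

```text
time_s: 23.35
tool_pos: [0.4224, -0.0858, 0.0225]
tool_rot: [180.0, -0.0, 90.0]
force: [-2.5, 0.6, 6.6]
grip_width: 0.0517
```

send_rows --pt "40 0 0 -40 0 0 0" --pt "40 0 0 -40 0 0 0" --pt "40 0 0 -40 0 0 0" --pt "40 7 28 0 0 0 0" --pt "40 7 28 0 0 0 0" --pt "40 7 28 0 0 0 0" --pt "40 7 28 0 0 0 0" --pt "40 7 28 0 0 0 0" --pt "40 7 28 0 0 0 0" --pt "40 4 13 0 0 0 0" --pt "40 0 0 0 0 0 0" --pt "40 0 0 0 0 0 0"

```text
time_s: 24.55
tool_pos: [0.6025, -0.0405, 0.1416]
tool_rot: [-179.9, 0.0, 90.0]
force: [0.2, 0.4, -1.1]
grip_width: 0.0518
```

send_rows --pt "40 1 1 35 0 0 0" --pt "40 0 0 35 0 0 0" --pt "40 0 0 20 0 0 0" --pt "40 0 0 8 0 0 0" --pt "40 0 0 5 0 0 0" --pt "40 0 0 4 0 0 0" --pt "40 0 0 3 0 0 0" --pt "40 0 0 2 0 0 0" --pt "40 0 0 2 0 0 0" --pt "40 0 0 0 0 0 0"

```text
time_s: 25.55
tool_pos: [0.6043, -0.0389, 0.0281]
tool_rot: [180.0, -0.0, 90.0]
force: [-0.6, 0.7, -0.9]
grip_width: 0.0515
```

send_rows --pt "40 0 0 1.5 0 0 0" --pt "65 0 0 0 0 0 0" --pt "65 0 0 0 0 0 0" --pt "65 0 0 0 0 0 0" --pt "65 0 0 0 0 0 0" --pt "65 0 0 -20 0 0 0" --pt "0 0 0 -40 0 0 0" --pt "0 0 0 -40 0 0 0" --pt "0 0 -40 -20 0 0 0" --pt "0 0 -40 0 0 0 0" --pt "0 0 -20 0 0 0 0" --pt "0 0 0 0 0 0 0"

```text
time_s: 26.75
tool_pos: [0.5018, -0.0386, 0.1463]
tool_rot: [-179.9, -0.3, 90.0]
force: [0.9, 0.7, 1.0]
grip_width: 0.025
```

```bash
python3 -c "
from h import *
look('4')
im,cal=snap('wrist','w4');print('wrist',[(tuple(a),s) for a,s in caps(im,cal,.067)])"
```

```text
26.75 tcp [ 0.5018 -0.0386  0.1463] F [0.9 0.7 1. ] w 0.025
top 0.66 [0.4227 0.0474] 74
top 0.61 [ 0.604  -0.1084] 152
top 0.52 [ 0.6003 -0.1716] 166
blue [((np.float64(0.604), np.float64(-0.1084)), 152), ((np.float64(0.6003), np.float64(-0.1716)), 166), ((np.float64(0.5076), np.float64(-0.3505)), 376), ((np.float64(0.464), np.float64(-0.4832)), 427), ((np.float64(0.4227), np.float64(0.0474)), 74)]
scene 0.85 [0.4262 0.0391] 107
scene 0.75 [ 0.6084 -0.1038] 105
wrist [((np.float64(0.4232), np.float64(0.039)), [128, 75, 64, 65, 3275]), ((np.float64(0.6015), np.float64(-0.0385)), [378, 187, 59, 56, 2507])]
```

send_rows --pt "0 26 -26 0 0 0 0" --pt "0 26 -26 0 0 0 0" --pt "0 25 -24 0 0 0 0" --pt "0 0 0 35 0 0 0" --pt "0 0 0 28 0 0 0" --pt "0 0 0 0 0 0 0" --pt "0 0 0 0 0 0 0"

```text
time_s: 27.7
tool_pos: [0.4288, 0.0372, 0.084]
tool_rot: [-180.0, 0.2, 89.9]
force: [0.1, -0.1, 0.9]
grip_width: 0.0008
```

send_rows --pt "0 2 -3 13 0 0 0" --pt "0 0 0 4 0 0 0" --pt "0 0 0 3 0 0 0" --pt "0 0 0 2 0 0 0" --pt "0 0 0 2 0 0 0" --pt "0 0 0 2 0 0 0" --pt "0 0 0 0.5 0 0 0" --pt "0 0 0 0 0 0 0"

```text
time_s: 28.5
tool_pos: [0.4268, 0.0402, 0.0602]
tool_rot: [-180.0, -0.1, 90.0]
force: [-10.0, -2.6, 31.3]
grip_width: 0.0003
```

send_rows --pt "0 0 0 -25 0 0 0" --pt "87 0 -1 0 0 0 0" --pt "87 0 0 0 0 0 0" --pt "87 0 0 0 0 0 0" --pt "87 0 0 0 0 0 0" --pt "87 0 0 0 0 0 0" --pt "87 0 0 0 0 0 0" --pt "87 0 0 0 0 0 0" --pt "87 0 0 0 0 0 0" --pt "87 0 0 0 0 0 0" --pt "87 0 0 0 0 0 0"

```text
time_s: 29.6
tool_pos: [0.4242, 0.04, 0.0821]
tool_rot: [180.0, -0.0, 90.0]
force: [-0.1, -0.1, 0.1]
grip_width: 0.0725
```

send_rows --pt "87 0 0 20 0 0 0" --pt "87 0 0 20 0 0 0" --pt "87 0 0 20 0 0 0" --pt "40 0 0 0 0 0 0" --pt "40 0 0 0 0 0 0" --pt "40 0 0 0 0 0 0" --pt "40 0 0 0 0 0 0" --pt "40 0 0 0 0 0 0" --pt "40 0 0 0 0 0 0" --pt "40 0 0 0 0 0 0" --pt "40 0 0 0 0 0 0"

```text
time_s: 30.7
tool_pos: [0.4245, 0.0404, 0.0226]
tool_rot: [180.0, -0.1, 90.0]
force: [-2.0, -0.6, 6.2]
grip_width: 0.0515
```

send_rows --pt "40 0 0 -40 0 0 0" --pt "40 0 0 -40 0 0 0" --pt "40 0 0 -40 0 0 0" --pt "40 -2 28 0 0 0 0" --pt "40 -2 28 0 0 0 0" --pt "40 -2 28 0 0 0 0" --pt "40 -2 0 0 0 0 0" --pt "40 -2 0 0 0 0 0" --pt "40 -2 0 0 0 0 0" --pt "40 -2 0 0 0 0 0" --pt "40 0 0 0 0 0 0"

```text
time_s: 31.8
tool_pos: [0.5078, 0.026, 0.1426]
tool_rot: [180.0, -0.2, 90.0]
force: [-0.6, -0.2, -1.1]
grip_width: 0.0515
```

Run:
```python
from h import *
np.set_printoptions(precision=4,suppress=True)
o=env.get_obs(); print(o['time_s'],o['tool_pos'],o['qpos'],o['grip_width'])
H=np.array([.604+.0137*.2095,.0267+.2095,.066])
def bar(th,off): return H+np.array([0,-.142*np.cos(th)+off*np.sin(th)*1,.142*np.sin(th)+off*np.cos(th)])
cw=dict(fx=339.84,fy=339.84,cx=278.11,cy=205.3,extrinsics=[[1,.0031,-.0006,.4423],[.0028,-.9588,-.2841,.2326],[-.0015,.2841,-.9588,.5454],[0,0,0,1]])
V=[('w',cw,cv2.imread('pics/w1.png')),('scene',env.get_calibration('scene'),cv2.imread('pics/scene0.png'))]
im,cal=snap('wrist','w5'); V.append(('w5',cal,cv2.cvtColor(im,cv2.COLOR_RGB2BGR)))
for n,c,b in V:
    h=cv2.cvtColor(b,cv2.COLOR_BGR2HSV); m=cv2.inRange(h,(0,180,80),(5,255,255))|cv2.inRange(h,(174,180,80),(180,255,255))
    k,l,s,ce=cv2.connectedComponentsWithStats(m); i=1+s[1:,4].argmax(); print(n,'red',ce[i],s[i])
    for th in np.arange(.65,1.1,.05): print(round(th,2),proj(c,bar(th,.014)).round(1),end=' ')
    print()
```

```text
31.8 [0.5078 0.026  0.1426] [-69.2781   7.6143  68.4619 110.7131  -7.9715  66.6391   2.153 ] 0.05154314552252216
w red [426.2597 183.2916] [393 176  68  15 847]
0.65 [419.9 195.6] 0.7 [422.2 192.5] 0.75 [424.5 189.1] 0.8 [426.8 185.3] 0.85 [429.1 181.1] 0.9 [431.4 176.5] 0.95 [433.7 171.6] 1.0 [435.9 166.3] 1.05 [438.1 160.6] 
scene red [294.7021 229.2021] [285 222  20  15  94]
0.65 [290.6 229.7] 0.7 [291.8 229.5] 0.75 [293.1 229.4] 0.8 [294.4 229.4] 0.85 [295.8 229.5] 0.9 [297.3 229.7] 0.95 [298.8 230. ] 1.0 [300.4 230.5] 1.05 [302. 231.] Traceback (most recent call last):
  File "<stdin>", line 11, in <module>
ValueError: attempt to get argmax of an empty sequence
```

View pics/w5.png

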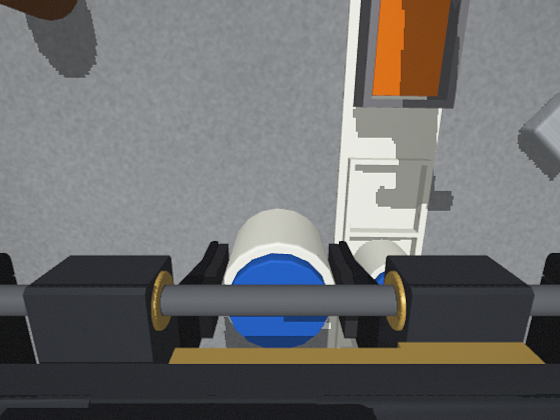

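The clamp angle is about 0.81 rad, with the bar near y 0.148, z 0.178. That leaves enough clearance for bay 4.

send_rows --pt "40 0 28 0 0 0 0" --pt "40 0 28 0 0 0 0" --pt "40 0 28 0 0 0 0" --pt "40 0 12 0 0 0 0" --pt "40 0 0 0 0 0 0" --pt "40 0 0 0 0 0 0"

```text
time_s: 32.45
tool_pos: [0.6037, 0.0259, 0.1423]
tool_rot: [-180.0, -0.0, 90.0]
force: [-0.3, 0.4, -0.3]
grip_width: 0.0514
```

Run:
```python
from h import *
o=env.get_obs(); print(o['time_s'],o['tool_pos'],o['qpos'].round(1),o['grip_width'])
```

```text
32.45 [0.60366297 0.02591149 0.14226528] [-53.   25.3  61.2  97.5 -23.3  71.2  13.6] 0.051389501209834425
```

send_rows --pt "40 0 1 35 0 0 0" --pt "40 0 0 35 0 0 0" --pt "40 0 0 20 0 0 0" --pt "40 0 0 9 0 0 0" --pt "40 0 0 5 0 0 0" --pt "40 0 0 4 0 0 0" --pt "40 0 0 3 0 0 0" --pt "40 0 0 2 0 0 0" --pt "40 0 0 2 0 0 0" --pt "40 0 0 0 0 0 0"

```text
time_s: 33.45
tool_pos: [0.6053, 0.026, 0.0271]
tool_rot: [180.0, -0.0, 90.0]
force: [0.1, 0.1, -0.5]
grip_width: 0.0522
```

send_rows --pt "40 0 0 1 0 0 0" --pt "65 0 0 0 0 0 0" --pt "65 0 0 0 0 0 0" --pt "65 0 0 0 0 0 0" --pt "65 0 0 0 0 0 0" --pt "65 0 0 -20 0 0 0" --pt "65 0 0 -40 0 0 0" --pt "87 0 0 -40 0 0 0" --pt "87 0 0 -40 0 0 0" --pt "87 0 0 -40 0 0 0" --pt "87 0 0 0 0 0 0" --pt "87 0 0 0 0 0 0"

```text
time_s: 34.65
tool_pos: [0.6057, 0.0261, 0.2068]
tool_rot: [179.9, -0.1, 90.0]
force: [0.4, 0.3, -0.7]
grip_width: 0.0868
```

Run:
```python
from h import *
look('6')
print(env.get_obs()['qpos'].round(1))
im,cal=snap('wrist','w6')
c=cv2.imread('pics/scene6.png')[110:310,170:450]; c=cv2.resize(c,None,fx=2.4,fy=2.4,interpolation=2); cv2.imwrite('pics/f.png',c)
```

```text
34.65 tcp [0.6057 0.0261 0.2068] F [ 0.4  0.3 -0.7] w 0.0868
top 0.73 [ 0.6027 -0.0414] 169
top 0.7 [ 0.6001 -0.1721] 168
top 0.67 [ 0.602  -0.1078] 165
blue [((np.float64(0.6027), np.float64(-0.0414)), 169), ((np.float64(0.602), np.float64(-0.1078)), 165), ((np.float64(0.6001), np.float64(-0.1721)), 168), ((np.float64(0.5074), np.float64(-0.3509)), 370), ((np.float64(0.4643), np.float64(-0.483)), 428)]
scene 0.9 [0.6104 0.027 ] 110
scene 0.79 [ 0.6095 -0.1032] 98
scene 0.71 [ 0.6074 -0.1683] 94
scene 0.52 [ 0.6099 -0.0368] 105
[-54.7  22.5  63.5  93.  -20.5  77.5  11.6]
```

View pics/f.png

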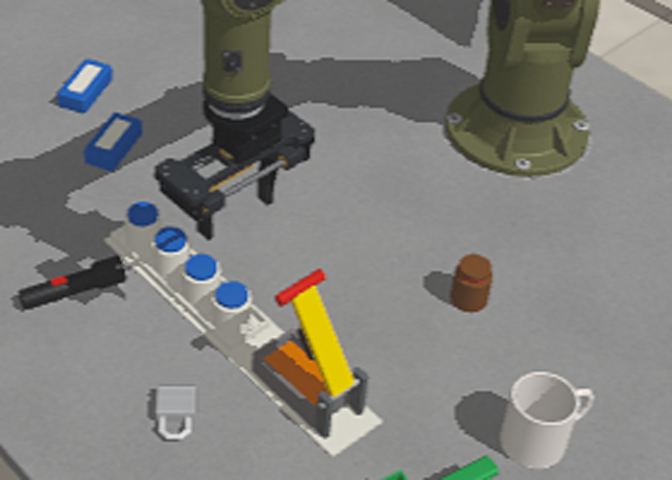

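All four pots are in their bays, upright, with no red skirt showing. Next I'll pinch the clamp bar by its ends and raise it.

send_rows --pt "87 28 0 0 0 0 0" --pt "87 28 0 0 0 0 0" --pt "87 28 1 0 0 0 0" --pt "87 28 0 0 0 0 0" --pt "87 10 0 0 0 0 0" --pt "87 0 0 0 0 0 0" --pt "87 0 0 0 0 0 0"

```text
time_s: 35.6
tool_pos: [0.6061, 0.146, 0.2058]
tool_rot: [-180.0, 0.1, 89.9]
force: [-0.1, -0.7, -0.1]
grip_width: 0.0868
```

Run:
```python
from h import *
o=env.get_obs(); print(o['tool_pos'],o['qpos'].round(1))
im,cal=snap('wrist','w7'); cv2.imwrite('pics/g.png',cv2.cvtColor(im[120:400,100:460],cv2.COLOR_RGB2BGR))
```

```text
[0.60614243 0.14601921 0.20577048] [-62.8  24.7  61.7  90.2 -22.   78.3   1.1]
```

View pics/g.png

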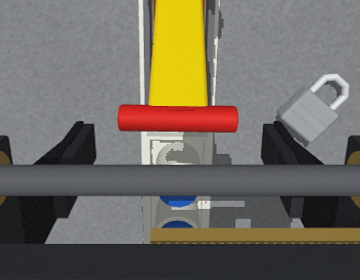

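send_rows --pt "87 2 0 20 0 0 0" --pt "87 0 0 15 0 0 0" --pt "87 0 0 10 0 0 0" --pt "60 0 0 0 0 0 0" --pt "60 0 0 0 0 0 0" --pt "60 0 0 0 0 0 0" --pt "60 0 0 0 0 0 0" --pt "60 0 0 0 0 0 0" --pt "60 0 0 0 0 0 0" --grip_force 35

```text
time_s: 36.55
tool_pos: [0.6059, 0.1498, 0.1617]
tool_rot: [-180.0, -0.0, 90.0]
force: [-4.5, -1.5, 4.7]
grip_width: 0.0695
```

send_rows --pt "60 10.7 0 -7.6 0 0 0" --pt "60 12.4 0 -7.1 0 0 0" --pt "60 13 0 -5.8 0 0 0" --pt "60 13.5 0 -4.5 0 0 0" --pt "60 13.9 0 -3.1 0 0 0" --pt "60 14.2 0 -1.7 0 0 0" --pt "60 14.3 0 -0.3 0 0 0" --pt "60 14.2 0 1.1 0 0 0" --pt "60 14 0 2.5 0 0 0" --pt "60 7 0 1.8 0 0 0" --pt "60 0 0 0 0 0 0" --pt "60 0 0 0 0 0 0"

```text
time_s: 37.75
tool_pos: [0.6077, 0.2772, 0.1858]
tool_rot: [179.8, 0.1, 90.0]
force: [6.6, -1.7, -3.7]
grip_width: 0.0697
```

Run:
```python
from h import *
o=env.get_obs(); print(o['tool_pos'],o['qpos'].round(1),o['force'])
im,cal=snap('scene','s8'); cv2.imwrite('pics/i.png',cv2.resize(cv2.cvtColor(im[120:310,200:440],cv2.COLOR_RGB2BGR),None,fx=2.2,fy=2.2))
```

```text
[0.6076722  0.27717824 0.18584585] [-67.5  30.9  57.9  85.  -26.2  78.5  -8.2] [ 6.61942698 -1.73711491 -3.70937659]
```

View pics/i.png

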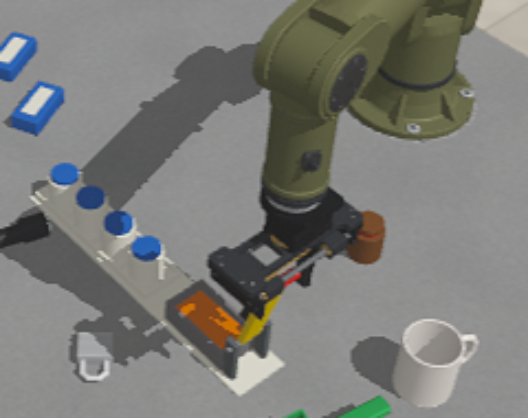

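The clamp is upright and leaning back. I'll release it and go to the block.

send_rows --pt "87 0 0 0 0 0 0" --pt "87 0 0 0 0 0 0" --pt "87 0 0 0 0 0 0" --pt "87 0 0 -30 0 0 0" --pt "87 0 0 -40 0 0 0" --pt "87 -35 -5 -20 0 0 0" --pt "87 -35 -5 0 0 0 0" --pt "87 -35 -5 0 0 0 0" --pt "87 -35 -5 0 0 0 0" --pt "87 -35 -5 0 0 0 0" --pt "87 -35 -5 0 0 0 0" --pt "87 -35 -5 0 0 0 0"

```text
time_s: 39.0
tool_pos: [0.5709, 0.0316, 0.2762]
tool_rot: [180.0, -0.1, 90.1]
force: [0.1, 0.3, 0.3]
grip_width: 0.0868
```

send_rows --pt "87 -35 -6 0 0 0 0" --pt "87 -35 -6 0 0 0 0" --pt "87 -35 -6 0 0 0 0" --pt "87 -35 -6 0 0 0 0" --pt "87 -35 -6 0 0 0 0" --pt "87 -35 -6 0 0 0 0" --pt "87 -35 -6 0 0 0 0" --pt "87 -35 -6 0 0 0 0" --pt "87 -35 -6 0 0 0 0" --pt "87 -35 -6 0 0 0 0" --pt "87 -35 -6 0 0 0 0" --pt "87 0 0 0 0 0 0"

```text
time_s: 40.2
tool_pos: [0.5018, -0.3587, 0.2764]
tool_rot: [-180.0, 0.2, 89.5]
force: [-0.7, 0.2, 0.0]
grip_width: 0.0871
```

Run:
```python
from h import *
np.set_printoptions(precision=4,suppress=True)
o=env.get_obs(); print(o['time_s'],o['tool_pos'],o['tool_rot'],o['qpos'].round(1))
for c in ('top','wrist'):
    im,cal=snap(c,c+'9')
    k,l,s,ce=cv2.connectedComponentsWithStats(blue(im))
    for i in range(1,k):
        if s[i][4]>300:
            cn=max(cv2.findContours((l==i).astype(np.uint8),cv2.RETR_EXTERNAL,cv2.CHAIN_APPROX_NONE)[0],key=cv2.contourArea)
            w=np.float32([back(cal,*p[0],.03)[:2]*1000 for p in cn]); print(c,s[i],cv2.minAreaRect(w))
```

```text
40.2 [ 0.5018 -0.3587  0.2764] [-179.9767    0.1857   89.4776] [-16.7  22.3  65.8  85.3 -20.2  85.3  48.5]
top [381 194  32  38 400] ((509.9862060546875, -361.97857666015625), (98.42784118652344, 53.01420974731445), 24.954832077026367)
wrist [357   0  42  18 560] ((610.4840087890625, -175.17855834960938), (16.214824676513672, 43.73332595825195), 89.8502426147461)
wrist [ 242  143   88   69 2151] ((512.7823486328125, -360.0877685546875), (98.18527221679688, 52.50321960449219), 25.476531982421875)
wrist [ 212  244   80   41 1484] ((467.80023193359375, -494.42333984375), (102.76646423339844, 57.73130798339844), 27.01941680908203)
```

The target block is at (0.512, -0.361), its long axis 25° from world x. I'll turn the tool to yaw 25° and descend.

send_rows --pt "87 -2 10 0 0 0 0" --pt "87 0 0 20 0 0 0.14" --pt "87 0 0 20 0 0 0.14" --pt "87 0 0 20 0 0 0.14" --pt "87 0 0 20 0 0 0.14" --pt "87 0 0 20 0 0 0.14" --pt "87 0 0 20 0 0 0.14" --pt "87 0 0 20 0 0 0.14" --pt "87 0 0 20 0 0 0.14" --pt "87 0 0 0 0 0 0" --pt "87 0 0 0 0 0 0"

```text
time_s: 41.4
tool_pos: [0.5166, -0.3534, 0.1158]
tool_rot: [-180.0, 0.0, 26.2]
force: [0.1, 0.5, 0.1]
grip_width: 0.0873
```

Run:
```python
from h import *
o=env.get_obs(); print(o['time_s'],o['tool_pos'],o['tool_rot'],o['qpos'].round(1))
im,cal=snap('wrist','w10')
b=cv2.cvtColor(im,cv2.COLOR_RGB2BGR)
p=proj(cal,[.512,-.361,.03]); print(p); cv2.circle(b,tuple(int(round(v)) for v in p),3,(0,0,255),-1)
cv2.imwrite('pics/j.png',b)
```

```text
41.4 [ 0.51660797 -0.35335497  0.11579216] [-1.79977339e+02  4.91360124e-03  2.61770781e+01] [-17.7  35.2  68.3  96.  -34.2  72.7  -6.1]
[285.73112684 219.69408829]
```

View pics/j.png

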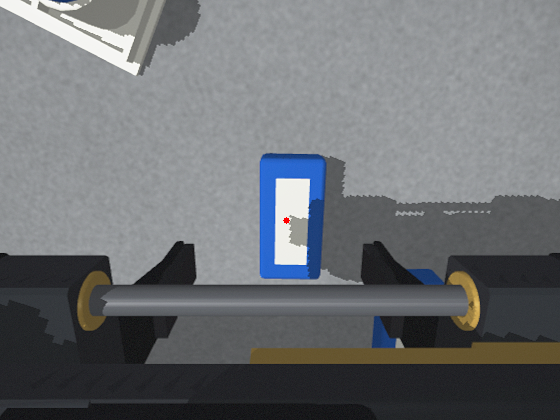

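send_rows --pt "87 -7 9 0 0 0 0" --pt "87 0 0 35 0 0 0" --pt "87 0 0 35 0 0 0" --pt "87 0 0 20 0 0 0" --pt "87 0 0 8 0 0 0" --pt "87 0 0 3 0 0 0" --pt "40 0 0 0 0 0 0" --pt "40 0 0 0 0 0 0" --pt "40 0 0 0 0 0 0" --pt "40 0 0 0 0 0 0" --pt "40 0 0 0 0 0 0" --pt "40 0 0 0 0 0 0" --grip_force 25

```text
time_s: 42.65
tool_pos: [0.5131, -0.366, 0.015]
tool_rot: [180.0, -0.0, 25.8]
force: [0.7, 0.7, 0.4]
grip_width: 0.0501
```

send_rows --pt "40 0 0 0 0 0 0" --pt "40 0 0 0 0 0 0" --pt "40 0 0 -10 0 0 0" --pt "40 0 0 -30 0 0 0" --pt "40 0 0 -40 0 0 0" --pt "40 0 0 -40 0 0 0" --pt "40 0 0 -40 0 0 0" --pt "40 0 0 0 0 0 0"

```text
time_s: 43.45
tool_pos: [0.5145, -0.3688, 0.181]
tool_rot: [179.5, -0.3, 25.8]
force: [0.2, -0.6, -1.4]
grip_width: 0.0501
```

send_rows --pt "40 0 0 0 0 0 -0.138" --pt "40 0 0 0 0 0 -0.138" --pt "40 0 0 0 0 0 -0.138" --pt "40 0 0 0 0 0 -0.138" --pt "40 0 0 0 0 0 -0.138" --pt "40 0 0 0 0 0 -0.138" --pt "40 0 0 0 0 0 -0.138" --pt "40 0 0 0 0 0 -0.138" --pt "40 35 6 0 0 0 0" --pt "40 35 6 0 0 0 0" --pt "40 35 6 0 0 0 0" --pt "40 0 0 0 0 0 0"

```text
time_s: 44.65
tool_pos: [0.5343, -0.2539, 0.1733]
tool_rot: [-179.9, -0.3, 89.6]
force: [0.5, 0.4, -1.8]
grip_width: 0.0499
```

send_rows --pt "40 35 6 0 0 0 0" --pt "40 35 6 0 0 0 0" --pt "40 35 6 0 0 0 0" --pt "40 35 6 0 0 0 0" --pt "40 35 6 0 0 0 0" --pt "40 35 6 0 0 0 0" --pt "40 35 6 0 0 0 0" --pt "40 35 6 0 0 0 0" --pt "40 35 6 0 0 0 0" --pt "40 35 6 0 0 0 0" --pt "40 0 0 0 0 0 0" --pt "40 0 0 0 0 0 0"

```text
time_s: 45.85
tool_pos: [0.5975, 0.0882, 0.1738]
tool_rot: [-179.9, 0.1, 89.2]
force: [0.1, -1.2, -2.4]
grip_width: 0.05
```

Run:
```python
from h import *
np.set_printoptions(precision=4,suppress=True)
im,cal=snap('wrist','w11');o=env.get_obs(); print(o['time_s'],o['tool_pos'],o['tool_rot'],o['qpos'].round(1))
C=np.array([.604,.0267]);u=np.array([.0137,1]);v=np.array([1,-.0137])
P=lambda x,y,z: proj(cal,[*(C+x/1000*v+y/1000*u),z])
b=cv2.cvtColor(im,cv2.COLOR_RGB2BGR)
cv2.imwrite('pics/k0.png',b)
def poly(ps,c): cv2.polylines(b,[np.int32(np.round(np.array(ps)*8))],True,c,1,cv2.LINE_AA,3)
for h in (28,34): poly([P(a*h,138+c*(h+25),.04) for a,c in[(-1,-1),(1,-1),(1,1),(-1,1)]],(255,0,255))
poly([P(-42,240,.004),P(42,240,.004),P(42,0,.004),P(-42,0,.004)],(0,0,255))
poly([P(-28,210,.066),P(28,210,.066)],(255,255,0))
cv2.imwrite('pics/k.png',cv2.resize(b[0:300,150:420],None,fx=2,fy=2,interpolation=2))
```

```text
45.9 [0.5976 0.0866 0.1741] [-179.9297    0.0905   89.0505] [-49.7  18.4  47.5  95.1 -14.   72.7  -0.4]
```

View pics/k.png

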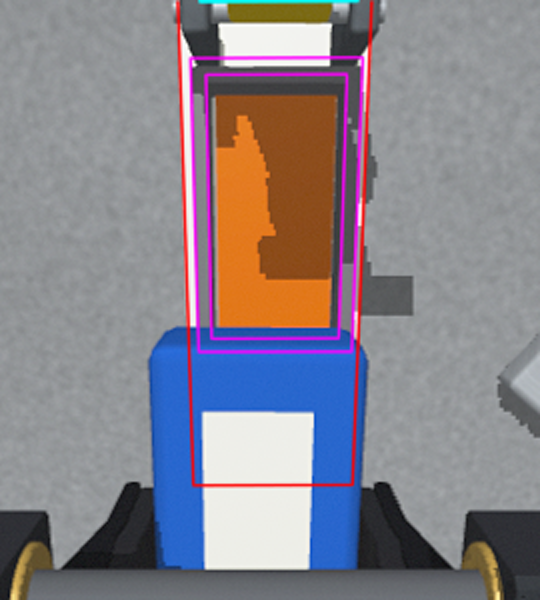

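Run:
```python
from h import *
cal=env.get_calibration('wrist'); im=cv2.imread('pics/k0.png').astype(int)
for c in (280,305):
  for r in range(5,182):
    d=np.abs(im[r+1,c-3:c+4].mean(0)-im[r-1,c-3:c+4].mean(0)).max()
    if d>22: print(c,r,im[r-1,c],im[r+1,c],'z.04 %.4f z.03 %.4f z.189 %.4f z.165 %.4f'%tuple(back(cal,c,r,z)[1] for z in(.04,.03,.189,.165)))
r=275 # x edges at z top
for row in (60,120,260):
  for c in range(215,350):
    d=np.abs(im[row-2:row+3,c+1].mean(0)-im[row-2:row+3,c-1].mean(0)).max()
    if d>30: print('row',row,c,im[row,c-1],im[row,c+1],'x z.04 %.4f z.03 %.4f z.189 %.4f'%tuple(back(cal,c,row,z)[0] for z in(.04,.03,.189)))
```

```text
280 10 [ 19 105 122] [136 161 170] z.04 0.2368 z.03 0.2391 z.189 0.2016 z.165 0.2072
280 11 [  7 100 117] [251 252 250] z.04 0.2361 z.03 0.2384 z.189 0.2012 z.165 0.2068
280 12 [136 161 170] [242 245 245] z.04 0.2354 z.03 0.2377 z.189 0.2009 z.165 0.2064
280 32 [242 245 245] [116 117 115] z.04 0.2212 z.03 0.2231 z.189 0.1939 z.165 0.1983
280 33 [241 247 247] [81 79 79] z.04 0.2205 z.03 0.2223 z.189 0.1935 z.165 0.1978
280 34 [116 117 115] [86 83 84] z.04 0.2198 z.03 0.2216 z.189 0.1931 z.165 0.1974
280 46 [67 64 63] [53 67 98] z.04 0.2111 z.03 0.2126 z.189 0.1888 z.165 0.1924
280 47 [63 61 62] [ 30  80 147] z.04 0.2104 z.03 0.2118 z.189 0.1884 z.165 0.1920
280 48 [53 67 98] [ 33  79 145] z.04 0.2096 z.03 0.2111 z.189 0.1881 z.165 0.1915
280 69 [ 30  78 142] [ 28  76 141] z.04 0.1939 z.03 0.1949 z.189 0.1803 z.165 0.1825
280 76 [ 27  70 132] [ 33 128 235] z.04 0.1886 z.03 0.1893 z.189 0.1776 z.165 0.1794
280 117 [ 35 123 229] [ 25 106 208] z.04 0.1561 z.03 0.1557 z.189 0.1614 z.165 0.1605
280 118 [ 33 120 227] [ 30 104 201] z.04 0.1553 z.03 0.1549 z.189 0.1610 z.165 0.1601
280 120 [ 3
[... 6216 characters left out ...]
260 250 [205 103  42] [213 138 100] x z.04 0.5688 z.03 0.5678 z.189 0.5839
row 260 251 [202  96  30] [226 219 207] x z.04 0.5698 z.03 0.5688 z.189 0.5844
row 260 252 [213 138 100] [233 241 242] x z.04 0.5707 z.03 0.5698 z.189 0.5849
row 260 304 [232 240 240] [215 151 115] x z.04 0.6205 z.03 0.6213 z.189 0.6097
row 260 305 [228 231 229] [204  97  34] x z.04 0.6215 z.03 0.6222 z.189 0.6101
row 260 306 [215 151 115] [204 101  38] x z.04 0.6224 z.03 0.6232 z.189 0.6106
row 260 328 [173  87  32] [113  61  31] x z.04 0.6435 z.03 0.6450 z.189 0.6211
row 260 329 [159  81  35] [38 33 34] x z.04 0.6445 z.03 0.6460 z.189 0.6216
row 260 330 [113  61  31] [29 28 30] x z.04 0.6454 z.03 0.6470 z.189 0.6221
```

Measured close by, the cradle centre is about (0.606, 0.161). I'll move above it, then lower in stages while watching the force.

send_rows --pt "40 25 3 0 0 0 0" --pt "40 25 3 0 0 0 0" --pt "40 24 3 0 0 0 0" --pt "40 0 0 30 0 0 0" --pt "40 0 0 30 0 0 0" --pt "40 0 0 15 0 0 0" --pt "40 0 0 0 0 0 0" --pt "40 0 0 0 0 0 0"

```text
time_s: 46.7
tool_pos: [0.609, 0.1604, 0.1007]
tool_rot: [179.9, 0.0, 89.0]
force: [0.2, -0.5, -1.5]
grip_width: 0.0497
```

send_rows --pt "40 0 -3 0 0 0 0" --pt "40 0 0 15 0 0 0" --pt "40 0 0 13 0 0 0" --pt "40 0 0 10 0 0 0" --pt "40 0 0 3 0 0 0" --pt "40 0 0 0 0 0 0" --pt "40 0 0 0 0 0 0"

```text
time_s: 47.4
tool_pos: [0.6056, 0.1616, 0.0589]
tool_rot: [180.0, 0.0, 89.1]
force: [-0.2, 1.2, -1.1]
grip_width: 0.0498
```

send_rows --pt "40 0 0 4 0 0 0" --pt "40 0 0 3 0 0 0" --pt "40 0 0 3 0 0 0" --pt "40 0 0 3 0 0 0" --pt "40 0 0 1 0 0 0" --pt "40 0 0 0 0 0 0"

```text
time_s: 48.0
tool_pos: [0.6052, 0.1617, 0.045]
tool_rot: [-180.0, -0.0, 89.1]
force: [-1.6, -0.8, 1.3]
grip_width: 0.0497
```

Run:
```python
from h import *
o=env.get_obs(); print(o['tool_pos'],o['force'],o['wrist_torque'])
im,cal=snap('wrist','w12'); cv2.imwrite('pics/l.png',cv2.cvtColor(im,cv2.COLOR_RGB2BGR))
```

```text
[0.60521711 0.16169739 0.045015  ] [-1.60356732 -0.75672662  1.34189451] [-0.14295587  0.39442141  0.00152579]
```

View pics/l.png

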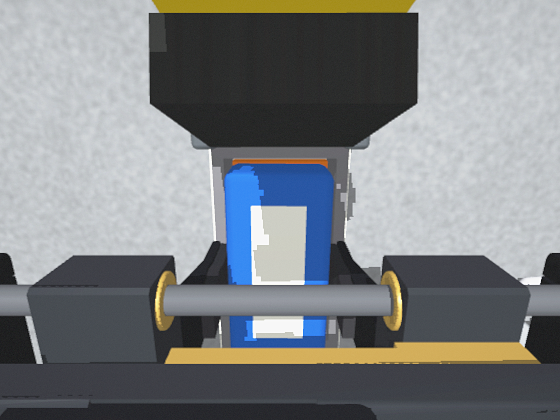

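The block is on the platform. I'll release it, rise and return to the clamp bar.

send_rows --pt "62 0 0 0 0 0 0" --pt "62 0 0 0 0 0 0" --pt "62 0 0 0 0 0 0" --pt "62 0 0 0 0 0 0" --pt "62 0 0 -10 0 0 0" --pt "87 0 0 -30 0 0 0" --pt "87 0 0 -40 0 0 0" --pt "87 0 0 -40 0 0 0" --pt "87 0 0 -40 0 0 0" --pt "87 0 0 -40 0 0 0" --pt "87 0 0 -5 0 0 0" --pt "87 0 0 0 0 0 0"

```text
time_s: 49.25
tool_pos: [0.6062, 0.1615, 0.2519]
tool_rot: [179.8, -0.1, 89.1]
force: [-0.5, -0.1, -0.9]
grip_width: 0.0869
```

send_rows --pt "87 28 0 0 0 0 0" --pt "87 28 0 0 0 0 0" --pt "87 28 0 0 0 0 0" --pt "87 28 0 0 0 0 0" --pt "87 0 0 0 0 0 0" --pt "87 0 0 0 0 0 0"

```text
time_s: 49.85
tool_pos: [0.6061, 0.2739, 0.2477]
tool_rot: [-179.9, 0.1, 89.2]
force: [0.8, -0.2, -0.4]
grip_width: 0.0868
```

Run:
```python
from h import *
o=env.get_obs(); print(o['tool_pos'],o['tool_rot'],o['qpos'].round(1))
im,cal=snap('wrist','w13'); h=cv2.cvtColor(im,cv2.COLOR_RGB2HSV); m=cv2.inRange(h,(0,180,80),(5,255,255))|cv2.inRange(h,(174,180,80),(180,255,255))
k,l,s,ce=cv2.connectedComponentsWithStats(m); 
for i in range(1,k):
  if s[i][4]>100: print(ce[i],s[i],back(cal,*ce[i],.205))
```

```text
[0.60609199 0.27392111 0.24769445] [-1.79852593e+02  1.37256251e-01  8.91634217e+01] [-58.5  23.9  43.9  79.8 -16.3  83.  -15.8]
[280.86543015 235.26243094] [ 227  224  109   24 2534] [0.60776792 0.27077814 0.205     ]
```

send_rows --pt "87 1 1 25 0 0 0" --pt "87 0 0 20 0 0 0" --pt "87 0 0 14 0 0 0" --pt "87 0 0 2 0 0 0" --pt "60 0 0 0 0 0 0" --pt "60 0 0 0 0 0 0" --pt "60 0 0 0 0 0 0" --pt "60 0 0 0 0 0 0" --pt "60 0 0 0 0 0 0" --pt "60 0 0 0 0 0 0" --grip_force 35

```text
time_s: 50.9
tool_pos: [0.6079, 0.2747, 0.1899]
tool_rot: [-180.0, -0.0, 89.1]
force: [-3.0, -0.8, 5.9]
grip_width: 0.0695
```

send_rows --pt "60 -7 0 -1.8 0 0 0" --pt "60 -14 0 -2.5 0 0 0" --pt "60 -14.2 0 -1.1 0 0 0" --pt "60 -14.3 0 0.3 0 0 0" --pt "60 -14.2 0 1.7 0 0 0" --pt "60 -13.9 0 3.1 0 0 0" --pt "60 -13.5 0 4.5 0 0 0" --pt "60 -13 0 5.8 0 0 0" --pt "60 -12.4 0 7.1 0 0 0" --pt "60 0 0 0 0 0 0"

```text
time_s: 51.9
tool_pos: [0.606, 0.1573, 0.1722]
tool_rot: [-180.0, -0.1, 89.0]
force: [-2.9, -1.2, 3.5]
grip_width: 0.0694
```

send_rows --pt "60 -11.6 0 8.3 0 0 0" --pt "60 -10.7 0 9.4 0 0 0" --pt "60 -9.7 0 10.5 0 0 0" --pt "60 -8.7 0 11.3 0 0 0" --pt "60 -7.4 0 12.2 0 0 0" --pt "60 -6.2 0 12.8 0 0 0" --pt "60 -4.9 0 13.4 0 0 0" --pt "60 0 0 0 0 0 0"

```text
time_s: 52.7
tool_pos: [0.6051, 0.0962, 0.0927]
tool_rot: [-180.0, 0.2, 89.0]
force: [-0.6, -4.5, -2.0]
grip_width: 0.0697
```

send_rows --pt "60 -3 0 10 0 0 0" --pt "60 -1 0 8 0 0 0" --pt "60 -1 0 5 0 0 0" --pt "60 0 0 0 0 0 0"

```text
time_s: 53.1
tool_pos: [0.605, 0.0913, 0.0709]
tool_rot: [-180.0, 0.2, 89.0]
force: [-1.9, -5.1, 2.0]
grip_width: 0.0697
```

Next I'll release, rise, close the fingers and press the top of the bar.

send_rows --pt "87 0 0 0 0 0 0" --pt "87 0 0 0 0 0 0" --pt "87 0 0 0 0 0 0" --pt "87 0 0 -30 0 0 0" --pt "87 0 0 -30 0 0 0" --pt "0 0 0 -10 0 0 0" --pt "0 0 0 0 0 0 0" --pt "0 0 0 0 0 0 0" --pt "0 0 0 0 0 0 0" --pt "0 0 0 0 0 0 0" --pt "0 0 0 0 0 0 0" --pt "0 0 0 0 0 0 0"

```text
time_s: 54.3
tool_pos: [0.605, 0.0939, 0.1403]
tool_rot: [-180.0, 0.0, 89.1]
force: [-0.1, 0.1, -0.6]
grip_width: 0.0389
```

send_rows --pt "0 0 0 0 0 0 0" --pt "0 0 0 0 0 0 0" --pt "0 0 0 0 0 0 0" --pt "0 0 0 0 0 0 0" --pt "0 0 0 0 0 0 0" --pt "0 0 0 0 0 0 0" --pt "0 0 0 0 0 0 0"

```text
time_s: 55.0
tool_pos: [0.6053, 0.094, 0.1408]
tool_rot: [180.0, -0.0, 89.1]
force: [0.3, 0.3, -0.3]
grip_width: 0.0003
```

Run:
```python
from h import *
o=env.get_obs(); print(o['tool_pos'],o['tool_rot'],o['grip_width'])
im,cal=snap('wrist','w14'); h=cv2.cvtColor(im,cv2.COLOR_RGB2HSV); m=cv2.inRange(h,(0,180,80),(5,255,255))|cv2.inRange(h,(174,180,80),(180,255,255))
k,l,s,ce=cv2.connectedComponentsWithStats(m); 
for i in range(1,k):
  if s[i][4]>100: print(ce[i],s[i],back(cal,*ce[i],.09))
b=cv2.cvtColor(im,cv2.COLOR_RGB2BGR)
sc,_=snap('scene','s14'); c=cv2.cvtColor(sc[140:300,210:390],cv2.COLOR_RGB2BGR); c=cv2.resize(c,None,fx=2.3,fy=2.3,interpolation=2)
out=np.zeros((600,800,3),np.uint8); w=b[100:400,90:470]; out[:300,:380]=w; out[:c.shape[0],385:385+c.shape[1]]=c[:, :415]; cv2.imwrite('pics/m.png',out[:380])
```

```text
[0.60525204 0.09397761 0.14081507] [ 1.79992320e+02 -6.30699148e-03  8.90845135e+01] 0.00032504660316264586
[277.57770961 227.95449898] [ 225  216  106   23 1956] [0.60433479 0.09467407 0.09      ]
```

View pics/m.png

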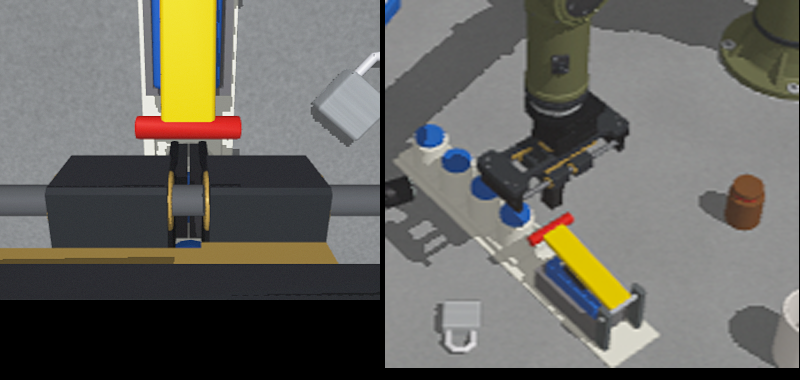

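send_rows --pt "0 1 0 20 0 0 0" --pt "0 0 0 15 0 0 0" --pt "0 0 0 3 0 0 0" --pt "0 0 0 3 0 0 0" --pt "0 0 0 3 0 0 0" --pt "0 0 0 3 0 0 0" --pt "0 0 0 0 0 0 0"

```text
time_s: 55.8
tool_pos: [0.6057, 0.0944, 0.0945]
tool_rot: [179.9, 0.0, 89.1]
force: [-0.6, -1.6, 2.5]
grip_width: 0.0004
```

send_rows --pt "0 0 0 2 0 0 0" --pt "0 0 0 2 0 0 0" --pt "0 0 0 2 0 0 0" --pt "0 0 0 1 0 0 0" --pt "0 0 0 0 0 0 0"

```text
time_s: 56.3
tool_pos: [0.6057, 0.0933, 0.0876]
tool_rot: [180.0, 0.1, 89.0]
force: [-2.2, -3.1, 4.9]
grip_width: 0.0003
```

send_rows --pt "0 0 0 1 0 0 0" --pt "0 0 0 1 0 0 0" --pt "0 0 0 1 0 0 0" --pt "0 0 0 0 0 0 0"

```text
time_s: 56.7
tool_pos: [0.6057, 0.0929, 0.0847]
tool_rot: [180.0, 0.1, 89.0]
force: [-1.9, -4.6, 5.7]
grip_width: 0.0006
```

send_rows --pt "0 0 0 1 0 0 0" --pt "0 0 0 1 0 0 0" --pt "0 0 0 1 0 0 0" --pt "0 0 0 1 0 0 0" --pt "0 0 0 0 0 0 0"

```text
time_s: 57.2
tool_pos: [0.6056, 0.0925, 0.0807]
tool_rot: [180.0, 0.1, 89.0]
force: [-2.9, -3.9, 6.1]
grip_width: 0.0003
```

send_rows --pt "0 0 0 1 0 0 0" --pt "0 0 0 1 0 0 0" --pt "0 0 0 0 0 0 0"

```text
time_s: 57.5
tool_pos: [0.6057, 0.0923, 0.0788]
tool_rot: [179.9, 0.1, 89.0]
force: [-3.0, -4.9, 5.8]
grip_width: 0.0005
```

Run:
```python
from h import *
o=env.get_obs(); print(o['tool_pos'],o['force'])
im,cal=snap('wrist','w15'); b=cv2.cvtColor(im,cv2.COLOR_RGB2BGR)
sc,_=snap('scene','s15'); c=cv2.cvtColor(sc[180:290,250:370],cv2.COLOR_RGB2BGR); c=cv2.resize(c,None,fx=3.4,fy=3.4,interpolation=2)
out=np.zeros((380,800,3),np.uint8); w=b[100:400,90:470]; out[:300,:380]=w; out[:c.shape[0],385:385+c.shape[1]]=c[:380]; cv2.imwrite('pics/n.png',out)
```

```text
[0.60569905 0.09227937 0.07875572] [-2.96523492 -4.87111487  5.80958543]
```

View pics/n.png

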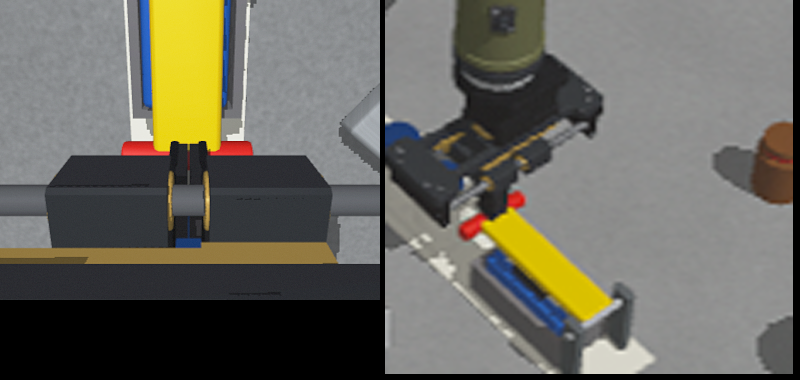

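send_rows --pt "0 0 0 1 0 0 0" --pt "0 0 0 1 0 0 0" --pt "0 0 0 1 0 0 0" --pt "0 0 0 0 0 0 0"

```text
time_s: 58.0
tool_pos: [0.6057, 0.0921, 0.0757]
tool_rot: [179.9, 0.1, 89.0]
force: [-2.0, -4.6, 5.1]
grip_width: 0.0005
```

send_rows --pt "0 0 0 1 0 0 0" --pt "0 0 0 1 0 0 0" --pt "0 0 0 1 0 0 0" --pt "0 0 0 1 0 0 0" --pt "0 0 0 0 0 0 0"

```text
time_s: 58.5
tool_pos: [0.6059, 0.092, 0.0738]
tool_rot: [180.0, 0.1, 89.0]
force: [-7.5, -5.9, 18.6]
grip_width: 0.0005
```

Run:
```python
from h import *
o=env.get_obs(); print(o['tool_pos'],o['force'])
im,cal=snap('wrist','w16'); h=cv2.cvtColor(im,cv2.COLOR_RGB2HSV); m=cv2.inRange(h,(0,180,80),(5,255,255))|cv2.inRange(h,(174,180,80),(180,255,255))
k,l,s,ce=cv2.connectedComponentsWithStats(m)
for i in range(1,k):
  if s[i][4]>50: print('wrist red',ce[i],s[i])
y=cv2.inRange(h,(22,150,80),(33,255,255)); 
for r in range(20,250,25):
  xs=np.nonzero(y[r])[0]
  if len(xs): print(r,xs.min(),xs.max(),'depth',round(cal['fx']*.036/(xs.max()-xs.min()+1),4))
np.set_printoptions(precision=4,suppress=True)
print(np.array(cal['extrinsics']))
```

```text
[0.60586762 0.09199611 0.07381589] [-7.51619784 -5.88240927 18.59744265]
wrist red [230.29772727 247.98636364] [211 241  49  14 440]
wrist red [323.45435244 248.12101911] [297 241  45  14 471]
20 235 316 depth 0.1492
45 236 314 depth 0.1549
70 237 314 depth 0.1568
95 238 313 depth 0.161
120 239 312 depth 0.1653
145 240 312 depth 0.1676
170 241 311 depth 0.1723
195 242 310 depth 0.1773
220 242 310 depth 0.1773
245 244 309 depth 0.1854
[[ 0.9998 -0.0171 -0.0058  0.6069]
 [-0.018  -0.9582 -0.2856  0.1721]
 [-0.0006  0.2856 -0.9583  0.2367]
 [ 0.      0.      0.      1.    ]]
```

The force jumped to 18.6 N with the bar top at z 0.074, which is the hinge height plus the bar radius. That is the closed stop. I'll retract and check.

send_rows --pt "0 0 0 0.3 0 0 0" --pt "0 0 0 0 0 0 0" --pt "0 0 0 -10 0 0 0" --pt "0 0 0 -40 0 0 0" --pt "0 0 0 -40 0 0 0" --pt "0 0 0 -40 0 0 0" --pt "0 0 -30 -30 0 0 0" --pt "0 0 -30 -20 0 0 0" --pt "0 0 -30 0 0 0 0" --pt "0 0 -30 0 0 0 0" --pt "0 0 -10 0 0 0 0" --pt "0 0 0 0 0 0 0"

```text
time_s: 59.75
tool_pos: [0.4742, 0.098, 0.2509]
tool_rot: [180.0, -0.2, 89.2]
force: [0.4, 0.2, -0.7]
grip_width: 0.0007
```

Run:
```python
from h import *
look('17'); o=env.get_obs(); print(o['qpos'].round(1))
cal=env.get_calibration('scene'); im=cv2.imread('pics/scene17.png')
h=cv2.cvtColor(im,cv2.COLOR_BGR2HSV); m=cv2.inRange(h,(0,180,80),(5,255,255))|cv2.inRange(h,(174,180,80),(180,255,255))
k,l,s,ce=cv2.connectedComponentsWithStats(m)
for i in range(1,k):
  if s[i][4]>8: print('red',ce[i],s[i])
for z in (.066,.07,.075,.08): print(z,proj(cal,[.606,.093,z]).round(1))
c=cv2.resize(im[150:300,210:380],None,fx=4,fy=4,interpolation=2); cv2.imwrite('pics/o.png',c)
```

```text
59.75 tcp [0.4742 0.098  0.2509] F [ 0.4  0.2 -0.7] w 0.0007
top 0.84 [0.6037 0.0229] 173
top 0.8 [ 0.6026 -0.0413] 168
top 0.69 [ 0.6021 -0.108 ] 167
top 0.58 [ 0.6007 -0.1716] 179
blue [((np.float64(0.6037), np.float64(0.0229)), 173), ((np.float64(0.6026), np.float64(-0.0413)), 168), ((np.float64(0.6021), np.float64(-0.108)), 167), ((np.float64(0.6007), np.float64(-0.1716)), 179), ((np.float64(0.4643), np.float64(-0.483)), 428)]
scene 0.63 [0.61   0.0261] 118
scene 0.53 [ 0.6081 -0.1042] 107
scene 0.53 [ 0.6102 -0.0374] 106
scene 0.5 [ 0.6072 -0.1686] 100
[-62.7  -5.6  45.7 104.6   4.1  79.3 -18.9]
red [194.27777778 226.61111111] [191 225   7   4  18]
red [280.29508197 243.73770492] [272 237  19  14  61]
0.066 [281.1 243.9]
0.07 [281.1 243. ]
0.075 [281.2 241.9]
0.08 [281.2 240.9]
```

View pics/o.png

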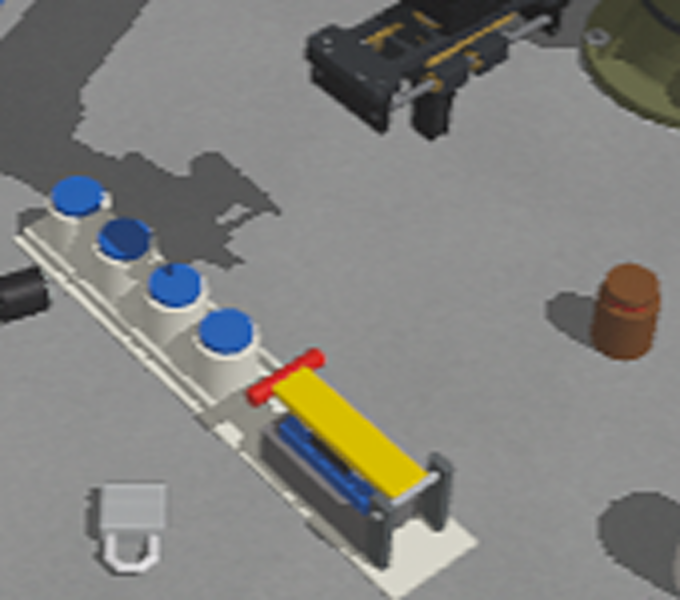

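```bash
python3 -c "
from cell import env
env.sign_off()"
```

```text
the job is handed in; nothing more can be done
```

I packed the carrier and handed the job in at about 60 s; sign-off gave no verdict.

- **Pots:** All four white pots were there. I pressed each cap until the fingertips stopped at 60 mm, the home height. The force was about 30 N on three caps. On the first it was 13 N, followed by another 1 mm press that I did not read back. In the last pictures the pots stand upright in bays 1 to 4 with no red skirt showing.
- **Knocked pot:** One pot had moved about 13 mm, so I measured its position again before picking it up.
- **Block and clamp:** I raised the clamp, laid the leftmost blue block in the cradle and pressed the clamp shut. It stopped at 18.6 N with the red bar's top at 74 mm.
- **Last check:** After I backed away, the bar still showed at hinge height, within about 1 mm, so the clamp had stayed shut. Both cameras put every pot within a few mm of its bay centre. I never moved the arm to the mug, padlock, torch, scoop, brown look-alike or second block. I did not measure the bystanders again at the end.
- **Disagreements:** The scene and top cameras differ by about 6 mm in x. The clamp bar sits on the arm's mid plane, not about 14 mm above it as I first assumed. I also did not measure the block's final height directly; I took it from the clamp being fully closed.

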